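Fit, clamp and load the tube block on the bench shaker

ROBOT

A 7-joint arm with a two-finger parallel gripper is mounted at the origin on a cart in front of the work surface, level with it; the furniture and walls round the work are solid. World frame = base frame: x ahead of the robot, y to its left, z up, the work surface at z = 0. Lengths are in m, angles in rad, forces in N, time in s.
With the tool pointing down it reaches from about 0.425 to 0.875 m from the base axis. Payload 8.4 kg.
Tool frame: the origin (TCP) lies between the finger pads; the fingertips stand 19 mm ahead of it and the grasp point (between the pads) is the TCP; z points along the fingers, y is the direction in which the jaws open and shut (so a half turn about z gives the same grasp; the last joint's range is limited). The gripper opens to 87 mm and grips with 3 to 60 N. Pads are 19 mm wide; open, the fingers measure 117 mm over their backs; the gripper's body (75 mm by 190 mm) begins 51 mm behind the grasp point.
Start: joints at [1.14, 0.333, 0.04, 1.465, -0.013, 1.343, -0.059], TCP at [0.212, -0.615, 0.206] pointing down, gripper open.
Joint ranges: [-2.58, 2.58], [-0.38, 2.09], [-1.3, 1.39], [0.25, 2.4], [-1.5, 4.64], [0.08, 2.09], [-2.65, 2.65]. Speed limits (rad/s): [2.22, 2.22, 2.79, 2.79, 3.14, 3.14, 3.14].

INTERFACE

Orientations are given as a 3x3 rotation matrix whose columns are the frame's x, y, z axes.
In Python, from bench import env gives the robot as it stands.
- The arm moves only by the tool apply_moves, never from a script. Its argument "commands" is a list that holds one entry, the list of rows, each a list of 7 numbers: the turn, a rotation vector about the tool's x, y, z in units of 6 degrees (1.0 is 6 degrees), then the shift along the tool's x, y, z in m, then the finger opening in m, from 0 to 0.087. In form: [[[rx, ry, rz, tx, ty, tz, gripper], ...]]. A call has 1 to 12 rows; each row is the pose to reach, as a shift and turn from the pose commanded when the call began, along the tool's axes at that moment; what a row does not reach only later rows make up. A row lasts 1/12 s, in which the tool goes at most 41.7 mm and 7.16 degrees, less where a joint would pass 70% of its speed; a pose out of reach is approached as far as the arm can. A call with a gripper value outside its range is refused whole. The fingers move at their own pace and stop on an object; the grip force is fixed at half the most. Time passes only in rows, so rows that repeat a pose let the fingers close. It gives the time, the measured TCP pose, the force and the opening at its end, in the units of the state.
- env.get_obs(): the state, without advancing time (a new reading comes with each control period).
- env.camera(name): name is "scene" or "top" or "wrist"; returns a dict with "image" (400x640x3 uint8, red, green, blue), "fx", "fy", "cx", "cy" (pixels), "rvec" (rotation vector, rad) and "tvec" (3), from world to camera coordinates, as OpenCV has them; the wrist camera has in their place "T_tool_cam" (4x4, takes a point from camera to tool coordinates, whose origin is the TCP and whose axes are the flange's). Camera axes: x right, y down, z forward; pixel columns grow to the right and rows downward; lengths in m; the calibration is good to about 2 mm. A picture is of the moment at which its call begins: read the wrist's pose just before it. There is no depth.
- env.sign_off(): hands the job in, once; it reports no verdict.
The state is a dict: "t": time; "qpos": joint angles; "qd": joint speeds; "effort": joint torques, N m; "eef_pos": TCP position; "tool_rot": TCP orientation; "wrist_force": force on the tool from outside, world axes, zero at the start; "wrist_torque": the same for the moment, N m; "opening": finger opening in m.
Only numpy, scipy, OpenCV 4.12 (cv2) and the standard library are available. Lean on these libraries where they do the work, as an engineer would, in place of code of your own. Each camera call takes 0.05 s, during which the arm holds its last target.

TASK

Set the grey tube block into the cradle on the shaker deck, black-square end against the stop at the clamp, then find by trial the spacer that fills the gap left at the block's other end snugly (the thickest that slides down to the deck), leaving the other spacers upright in their tray. Then throw the red toggle handle over past its dead point to its stop so that the pad holds the block, and after that move every tube from the white stand into the block's wells. Do not disturb the brown bottle and the yellow-lidded cup behind the shaker.

Things in the scene. Friction and masses are not known exactly. Their poses are not given: they have to be found in the camera images.
- cradle (a point): point on the deck (45 mm above the worktop) of the fixed white bench shaker where the tube block's origin belongs. z up; toggle clamp at the +y end, spacer gap at the -y end, knob on the -x side. Clamp-end stop: face at y +58 mm, 20 mm tall. Round side rails 8 mm tall, inner faces x +-23.2 mm (y -38 to 54). Housing: x -68 to 68 (knob to -80), y -108 to 168 mm.
- gap_stop (a point): foot of the end stop at the spacer end, on the deck, at the middle of the stop's face (cradle x 0, y -84 mm); same axes as the cradle. The stop is 44 mm wide (x), 26 mm tall and lies to -y of this point. The spacer stands on the deck between this face and the block's end, between rails 8 mm tall with inner faces at x +-26 mm.
- handle_pivot (a point): pivot of the clamp's red handle, at cradle x 0, y +122 mm, 41.5 mm above the deck; same axes as the cradle; the handle turns about its x axis. Beside it are two steel cheeks (cradle y 90 to 134 mm, up to 62 mm above the deck).
- clamp_handle (a joint): toggle handle angle: 0 open (leaning 0.95 rad from upright to +y), dead point 1.0, 1.10 at its closed stop (0.15 rad past upright, to -y). Stays where left. It swings the arm down; at the dead point the spring pad presses hardest (about 8 N) and about 3 N at the tip suffice to pass; beyond it the spring keeps the handle at its stop.
- handle_tip (a point): centre of the round end (radius 9 mm) of the red clamp handle, 80 mm from its pivot; z points along the handle, away from the pivot. To close, push it from its +y side upwards and over towards -y on an arc about the pivot.
- clamp_pad: black rubber pad, 16 mm in diameter, under the clamp arm's tip; origin at the centre of its lower face. Closed, it presses on the block's top at the block's y +45 mm. Open, pad and arm stand up at the clamp end (cradle y above 60 mm, up to 110 mm above the deck), clear of a block lowered from above.
- spacer_tray: steel instrument tray, fixed, 123 x 203 x 19 mm (x, y, z), home of the three spacers; origin at the centre of its underside, floor 2 mm up and 106 x 186 mm inside, rim 18 mm high.
- tube_stand: white tube stand, fixed, 50 x 110 x 45 mm, three wells 15 mm wide in a row along its y at -34, 0 and +34 mm, well floors 10 mm above its underside; origin at the centre of the underside. The tubes stand here at the start.
- reagent_bottle: brown bottle, blue cap, 62 mm in diameter, 139 mm tall, behind the shaker; origin at the centre of its underside; not to be disturbed.
- cup_a: specimen cup, yellow lid, 59 mm in diameter, 72 mm tall, behind the shaker; origin at the centre of its underside; not to be disturbed.
- block_a: grey tube block, 240 to 390 g, 44 mm wide (x), 48 tall; wells 17 mm wide at y -34, -8 and +18 mm, floors 8 mm above the underside. Origin on the underside, x centred; solid end with black square (clamp end) at y +58 mm, other end between y -46 and -56 mm. One of block_a, block_b, block_c is there; they differ only in length, which is not marked.
- block_b: grey tube block, 240 to 390 g, 44 mm wide (x), 48 tall; wells 17 mm wide at y -34, -8 and +18 mm, floors 8 mm above the underside. Origin on the underside, x centred; solid end with black square (clamp end) at y +58 mm, other end between y -46 and -56 mm. One of block_a, block_b, block_c is there; they differ only in length, which is not marked.
- block_c: grey tube block, 240 to 390 g, 44 mm wide (x), 48 tall; wells 17 mm wide at y -34, -8 and +18 mm, floors 8 mm above the underside. Origin on the underside, x centred; solid end with black square (clamp end) at y +58 mm, other end between y -46 and -56 mm. One of block_a, block_b, block_c is there; they differ only in length, which is not marked.
- spacer_36: orange spacer with steel foot, 150 g, 36 mm thick (y), 48 wide (x), 48 tall, lower edges along x rounded 4 mm; origin at the centre of the underside. Starts upright in the tray; goes upright in the gap, thickness along the cradle's y. The right one slides down with 2 mm of play (block against its stop); a thicker one stops on top, 3 mm or more too thick; a thinner one leaves 7 mm or more.
- spacer_31: yellow spacer with steel foot, 150 g, 31 mm thick (y), 48 wide (x), 48 tall, lower edges along x rounded 4 mm; origin at the centre of the underside. Starts upright in the tray; goes upright in the gap, thickness along the cradle's y. The right one slides down with 2 mm of play (block against its stop); a thicker one stops on top, 3 mm or more too thick; a thinner one leaves 7 mm or more.
- spacer_26: green spacer with steel foot, 150 g, 26 mm thick (y), 48 wide (x), 48 tall, lower edges along x rounded 4 mm; origin at the centre of the underside. Starts upright in the tray; goes upright in the gap, thickness along the cradle's y. The right one slides down with 2 mm of play (block against its stop); a thicker one stops on top, 3 mm or more too thick; a thinner one leaves 7 mm or more.
- tube_p: stoppered sample tube (red cap), 14 g, 105 mm tall, body 13 mm in diameter, cap 16.5 mm in diameter over the top 21 mm; origin at the centre of its underside, z along the tube to the cap. Two or three tubes are there in a run.
- tube_q: stoppered sample tube (red cap), 14 g, 105 mm tall, body 13 mm in diameter, cap 16.5 mm in diameter over the top 21 mm; origin at the centre of its underside, z along the tube to the cap. Two or three tubes are there in a run.
- tube_r: stoppered sample tube (violet cap), 14 g, 105 mm tall, body 13 mm in diameter, cap 16.5 mm in diameter over the top 21 mm; origin at the centre of its underside, z along the tube to the cap. Two or three tubes are there in a run.

How it is judged:
On the way, in this order (a step that is already met when the one before it is completed fails the run):
1. the tube block stands in the cradle (x of block_a in the frame of cradle between -0.006 and 0.006 m and y of block_a in the frame of cradle between -0.026 and 0.004 m and z of block_a in the frame of cradle between -0.004 and 0.004 m and angle between the y axis of each of block_a, block_b, block_c and the y axis of cradle, either way round below 0.08 rad and angle between each of block_a, block_b, block_c's own z axis and vertical below 0.06 rad and x of block_b in the frame of cradle between -0.006 and 0.006 m and y of block_b in the frame of cradle between -0.026 and 0.004 m and z of block_b in the frame of cradle between -0.004 and 0.004 m and x of block_c in the frame of cradle between -0.006 and 0.006 m and y of block_c in the frame of cradle between -0.026 and 0.004 m and z of block_c in the frame of cradle between -0.004 and 0.004 m), for 0.2 s.
2. the right spacer is fully down in the gap beside the block (all of step 1 and y of each of block_a, block_b, block_c in the frame of cradle above -0.004 m and x of spacer_36 in the frame of block_a between -0.01 and 0.01 m and y of spacer_36 in the frame of block_a between -0.078 and -0.06 m and z of spacer_36 in the frame of block_a between -0.006 and 0.006 m and angle between the y axis of spacer_36 and the y axis of block_a, either way round below 0.1 rad and x of spacer_31 in the frame of block_b between -0.01 and 0.01 m and y of spacer_31 in the frame of block_b between -0.078 and -0.06 m and z of spacer_31 in the frame of block_b between -0.006 and 0.006 m and angle between the y axis of spacer_31 and the y axis of block_b, either way round below 0.1 rad and x of spacer_26 in the frame of block_c between -0.01 and 0.01 m and y of spacer_26 in the frame of block_c between -0.078 and -0.06 m and z of spacer_26 in the frame of block_c between -0.006 and 0.006 m and angle between the y axis of spacer_26 and the y axis of block_c, either way round below 0.1 rad), for 0.2 s.
3. the clamp handle is past its dead point and the pad presses on the block (all of step 2 and value of joint clamp_handle above 1.05 rad and contact force between clamp_pad and block_a above 3 N and contact force between clamp_pad and block_b above 3 N and contact force between clamp_pad and block_c above 3 N), for 0.2 s.
4. all tubes stand in the block's wells (x of tube_p in the frame of cradle between -0.01 and 0.01 m and y of tube_p in the frame of cradle between -0.048 and 0.032 m and z of tube_p in the frame of cradle between 0.002 and 0.014 m and angle between each of tube_p, tube_q, tube_r's own z axis and vertical below 0.2 rad and x of tube_q in the frame of cradle between -0.01 and 0.01 m and y of tube_q in the frame of cradle between -0.048 and 0.032 m and z of tube_q in the frame of cradle between 0.002 and 0.014 m and x of tube_r in the frame of cradle between -0.01 and 0.01 m and y of tube_r in the frame of cradle between -0.048 and 0.032 m and z of tube_r in the frame of cradle between 0.002 and 0.014 m), for 0.2 s.
At the end, for the whole second after the job is handed in: Block flat in the cradle (6 mm in x, 4 mm in y); the spacer matching the gap upright on the deck in it, the other two upright on the tray floor; clamp handle past 1.05 rad, pad on the block with over 3 N; every tube present down in a well (6 mm), upright within 0.2 rad; all at rest (all of step 3 and all of step 4 and ((x of spacer_36 in the frame of spacer_tray between -0.055 and 0.055 m and y of spacer_36 in the frame of spacer_tray between -0.095 and 0.095 m and z of spacer_36 in the frame of spacer_tray between -0.004 and 0.01 m and angle between spacer_36's own z axis and vertical below 0.1 rad) or (x of spacer_36 in the frame of cradle between -0.006 and 0.006 m and y of spacer_36 in the frame of cradle between -0.078 and -0.06 m and z of spacer_36 in the frame of cradle between -0.004 and 0.006 m and angle between spacer_36's own z axis and vertical below 0.08 rad)) and ((x of spacer_31 in the frame of spacer_tray between -0.055 and 0.055 m and y of spacer_31 in the frame of spacer_tray between -0.095 and 0.095 m and z of spacer_31 in the frame of spacer_tray between -0.004 and 0.01 m and angle between spacer_31's own z axis and vertical below 0.1 rad) or (x of spacer_31 in the frame of cradle between -0.006 and 0.006 m and y of spacer_31 in the frame of cradle between -0.078 and -0.06 m and z of spacer_31 in the frame of cradle between -0.004 and 0.006 m and angle between spacer_31's own z axis and vertical below 0.08 rad)) and ((x of spacer_26 in the frame of spacer_tray between -0.055 and 0.055 m and y of spacer_26 in the frame of spacer_tray between -0.095 and 0.095 m and z of spacer_26 in the frame of spacer_tray between -0.004 and 0.01 m and angle between spacer_26's own z axis and vertical below 0.1 rad) or (x of spacer_26 in the frame of cradle between -0.006 and 0.006 m and y of spacer_26 in the frame of cradle between -0.078 and -0.06 m and z of spacer_26 in the frame of cradle between -0.004 and 0.006 m and angle between spacer_26's own z axis and vertical below 0.08 rad)) and linear speed of each of block_a, block_b, block_c, tube_p, tube_q, tube_r, spacer_36, spacer_31, spacer_26 below 0.03 m/s); the robot touches nothing.
It fails at once if the bottle or the cup behind the shaker is pushed over or aside by more than 40 mm (distance of any of reagent_bottle, cup_a from where it was at the start of the episode above 0.04 m).
Of block_a, block_b, block_c only 1 to 1 are there at a start; the rules pass over those that are not, and their reading is None.
Of tube_p, tube_q, tube_r only 2 to 3 are there at a start; the rules pass over those that are not, and their reading is None.
At some moment in a run one of spacer_36, spacer_31, spacer_26 may be knocked a few centimetres aside while the robot is not near it.
It also fails if it takes over 210 s, if anything falls off the work surface, if the arm or the gripper's body presses on something with over 40 N, if the wrist force passes 120 N, or if a joint passes its speed limit or range.

## Working session

There is one attempt and no reset: what is moved stays moved. The work goes in short steps, Python scripts to look and compute and a tool call to move; the robot and the scene stay as the last step left them, time stands still between calls to the robot, and variables do not carry over. Pictures are saved under pics/ and viewed, and the job is handed in when it is done.

Besides the shell and the picture viewer there is one more tool, called as name(argument=value, ...), one argument or row to a line, values as JSON. apply_moves: Moves the arm, as the interface text tells. Its arguments: {"type":"object","properties":{"commands":{"type":"array"}},"required":["commands"]}

```bash
ls; mkdir -p pics; python3 - <<'E'
from bench import env
import cv2
o=env.get_obs(); print(o)
for n in ["scene","top","wrist"]:
    c=env.camera(n); cv2.imwrite(f"pics/{n}0.png",c["image"][:,:,::-1]); print(n,{k:v for k,v in c.items() if k!="image"})
E
```

```text
pics
{'t': 0.0, 'qpos': array([ 1.13978944,  0.3338869 ,  0.03986884,  1.46628153, -0.01340153,
        1.34326156, -0.05854303]), 'qd': array([ 6.86959011e-04, -9.74297182e-04,  1.72099843e-04,  2.70765728e-04,
       -7.99186214e-05,  5.13922084e-05, -8.86029819e-04]), 'effort': array([-9.21344799e-04, -6.56359720e+01,  1.33537877e+00, -4.03803885e+01,
       -5.97871863e-02,  4.46786522e-02,  1.67346675e-04]), 'eef_pos': array([ 0.21155448, -0.61409483,  0.2052697 ]), 'tool_rot': array([[ 9.45473516e-01,  3.25698419e-01, -6.08300287e-04],
       [ 3.25698970e-01, -9.45472412e-01,  1.44889748e-03],
       [-1.03227523e-04, -1.56801697e-03, -9.99998765e-01]]), 'wrist_force': array([0.44085088, 0.25407214, 0.17834366]), 'wrist_torque': array([ 0.02919926,  0.01772282, -0.02513829]), 'opening': 0.08708081918321268}
scene {'fx': 427.49282472706534, 'fy': 427.49282472706534, 'cx': 320.0181198091764, 'cy': 202.77272836820526, 'rvec': array([ 1.0095298 , -2.16942428,  1.27072323]), 'tvec': array([0.40137123, 0.32397508, 0.76600766])}
top {'fx': 388.86840662461134, 'fy': 388.86840662461134, 'cx': 313.0833704768217, 'cy': 198.16638498788487, 'rvec': array([ 2.15751712, -2.16110281,  0.13707645]), 'tvec': array([0.0182528 , 0.63182852, 1.26339306])}
wrist {'fx': 360.2512453971091, 'fy': 360.2512453971091, 'cx': 317.245615725279, 'cy': 202.10646130893608, 'T_tool_cam': array([[ 1.49580219e-04, -9.54090976e-01, -2.99516924e-01,
         8.24275056e-02],
       [ 9.99999985e-01,  1.16215503e-04,  1.29208239e-04,
         1.32308232e-03],
       [-8.84679052e-05, -2.99516938e-01,  9.54090979e-01,
        -1.78161317e-01],
       [ 0.00000000e+00,  0.00000000e+00,  0.00000000e+00,
         1.00000000e+00]])}
```

View pics/top0.png

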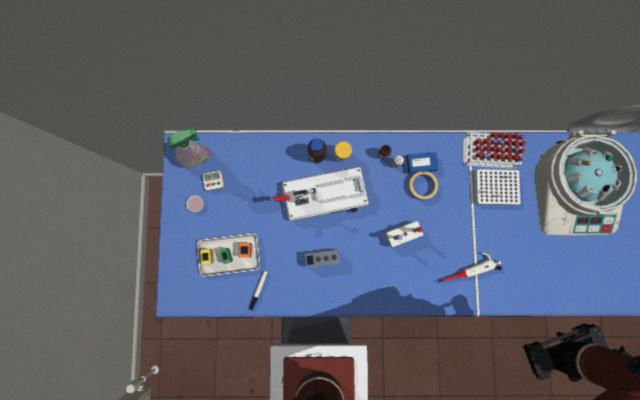

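View pics/scene0.png

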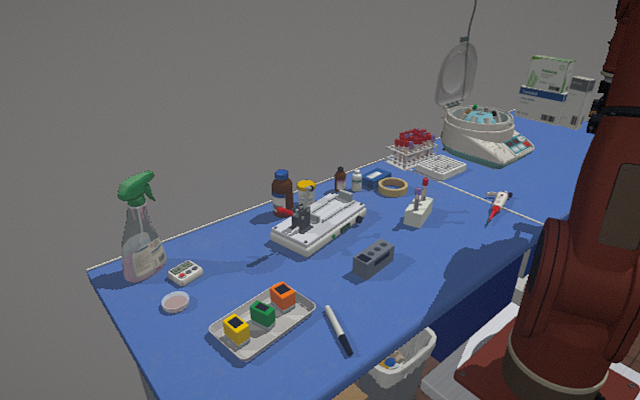

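View pics/wrist0.png

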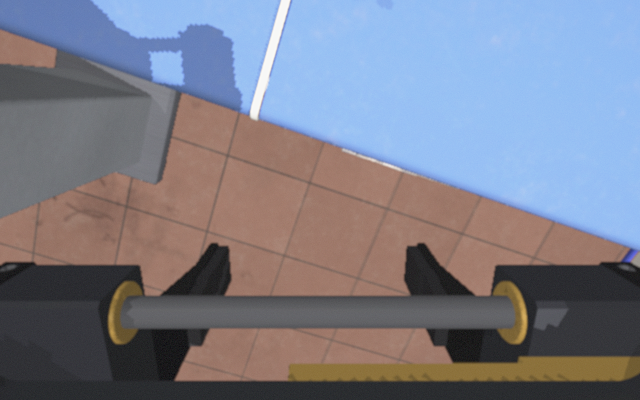

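```bash
cat > h.py <<'E'
import numpy as np, cv2
from bench import env
def cam(n):
    o=env.get_obs(); c=env.camera(n)
    K=np.array([[c["fx"],0,c["cx"]],[0,c["fy"],c["cy"]],[0,0,1]])
    if n=="wrist":
        T=np.eye(4); T[:3,:3]=o["tool_rot"]; T[:3,3]=o["eef_pos"]; T=T@c["T_tool_cam"]
        R=T[:3,:3]; C=T[:3,3]
    else:
        R=cv2.Rodrigues(np.array(c["rvec"]))[0].T; C=-R@np.array(c["tvec"])
    return dict(img=c["image"][:,:,::-1].copy(),K=K,R=R,C=C)
def ray(c,uv):
    d=c["R"]@np.linalg.inv(c["K"])@np.array([uv[0],uv[1],1.]); return d/np.linalg.norm(d)
def onz(c,uv,z):
    d=ray(c,uv); return c["C"]+d*(z-c["C"][2])/d[2]
def proj(c,p):
    q=c["K"]@(c["R"].T@(np.array(p,float)-c["C"])); return q[:2]/q[2]
def tri(c1,u1,c2,u2):
    A=[];b=[]
    for c,u in((c1,u1),(c2,u2)):
        d=ray(c,u);P=np.eye(3)-np.outer(d,d);A.append(P);b.append(P@c["C"])
    return np.linalg.lstsq(np.vstack(A),np.hstack(b),rcond=None)[0]
E
python3 - <<'E'
from h import *
c=cam("top"); im=c["img"]; print(c["C"])
cv2.imwrite("pics/top1.png",cv2.resize(im[120:290,180:440],None,fx=3,fy=3,interpolation=cv2.INTER_CUBIC))
for n,uv,z in [("block",(322,257),.048),("blkL",(307,259),.048),("blkR",(339,257),.048),("tray",(229,254),.018),("shaker",(325,193),.045),("stand",(405,234),.045),("bottle",(317,145),.139),("cup",(344,150),.072),("yel",(205,256),.05),("grn",(225,255),.05),("org",(244,249),.05)]:
    print(n,onz(c,uv,z).round(3))
c=cam("scene"); print(c["C"])
cv2.imwrite("pics/scene1.png",cv2.resize(c["img"][150:370,200:460],None,fx=3,fy=2.7,interpolation=cv2.INTER_CUBIC))
E
```

```text
[0.47158381 0.02178533 1.33147909]
block [ 0.437 -0.012  0.048]
blkL [0.431 0.037 0.048]
blkR [ 0.437 -0.067  0.048]
tray [0.447 0.298 0.018]
shaker [ 0.648 -0.023  0.045]
stand [ 0.512 -0.286  0.045]
bottle [0.788 0.005 0.139]
cup [ 0.789 -0.085  0.072]
yel [0.441 0.37  0.05 ]
grn [0.444 0.305 0.05 ]
org [0.464 0.243 0.05 ]
[-0.1335113   0.63451734  0.65756287]
```

View pics/top1.png

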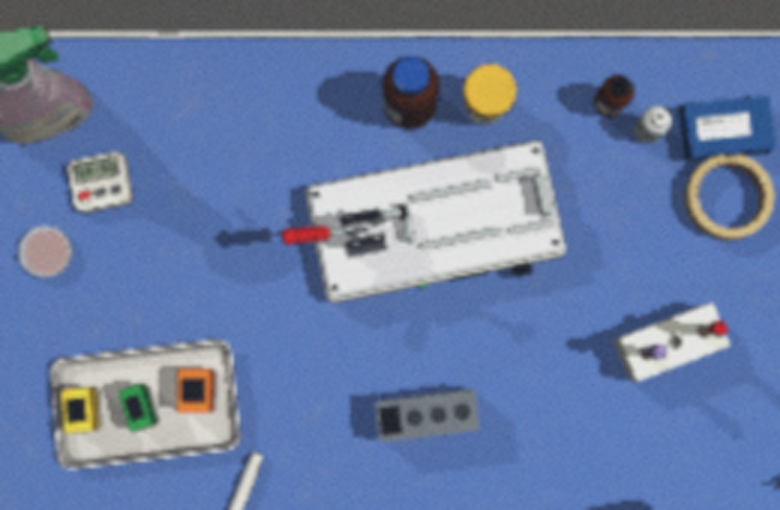

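View pics/scene1.png

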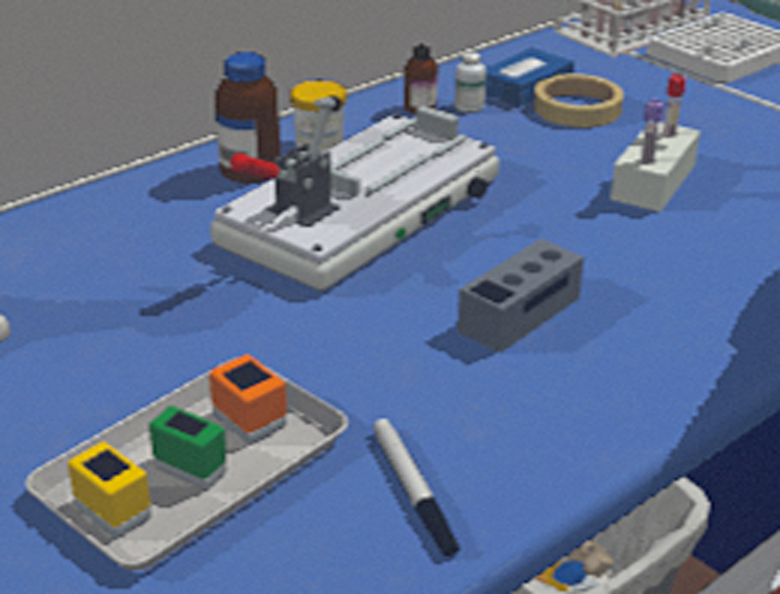

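```bash
cat >> h.py <<'E'
from scipy.spatial.transform import Rotation as Ro
def Rdown(az):  # az deg of tool x in world; tool z down
    a=np.radians(az); x=np.array([np.cos(a),np.sin(a),0]); z=np.array([0,0,-1.]); return np.column_stack([x,np.cross(z,x),z])
def go(p,az,n=""):
    o=env.get_obs(); R=o["tool_rot"]; d=R.T@(np.array(p,float)-o["eef_pos"])
    r=Ro.from_matrix(R.T@Rdown(az)).as_rotvec()/np.radians(6)
    print(n,"cmd",r.round(2).tolist(),d.round(4).tolist(),"rows>=%.1f rot %.1f"%(np.linalg.norm(d)/.0417,np.linalg.norm(r)*6/7.16))
E
python3 - <<'E'
from h import *
go([.43,-.33,.25],60); go([.44,-.06,.3],90)
E
```

```text
cmd [-0.01, -0.0, -6.83] [0.299, -0.1977, -0.0441] rows>=8.7 rot 5.7
 cmd [-0.01, -0.0, -11.83] [0.3965, -0.4498, -0.0939] rows>=14.6 rot 9.9
```

apply_moves(
  commands=[
    [[0,0,-1,0.04,-0.03,-0.01,0.087],[0,0,-2,0.08,-0.05,-0.02,0.087],[0,0,-3,0.12,-0.08,-0.03,0.087],[0,0,-4,0.16,-0.11,-0.035,0.087],[0,0,-5,0.19,-0.13,-0.04,0.087],[0,0,-6,0.22,-0.15,-0.045,0.087],[0,0,-7,0.26,-0.17,-0.05,0.087],[0,0,-7.5,0.29,-0.2,-0.055,0.087],[0,0,-8.5,0.31,-0.23,-0.06,0.087],[0,0,-9.5,0.33,-0.27,-0.07,0.087],[0,0,-10.5,0.35,-0.31,-0.075,0.087],[0,0,-11,0.37,-0.34,-0.08,0.087]],
  ],
)

```text
t: 1.25
eef_pos: [0.4465, -0.1898, 0.2838]
tool_rot: [[0.081, 0.997, 0.0], [0.997, -0.081, -0.0], [-0.0, 0.0, -1.0]]
wrist_force: [1.5, -0.4, 0.1]
opening: 0.0868
```

```bash
python3 - <<'E'
from h import *
go([.44,-.06,.28],90)
E
```

```text
cmd [0.0, 0.0, -0.77] [0.1289, -0.017, 0.0038] rows>=3.1 rot 0.6
```

apply_moves(
  commands=[
    [[0,0,-0.77,0.04,-0.005,0.001,0.087],[0,0,-0.77,0.08,-0.01,0.002,0.087],[0,0,-0.77,0.12,-0.017,0.004,0.087],[0,0,-0.77,0.16,-0.017,0.004,0.087],[0,0,-0.77,0.16,-0.017,0.004,0.087],[0,0,-0.77,0.16,-0.017,0.004,0.087]],
  ],
)

```text
t: 1.75
eef_pos: [0.4436, -0.0289, 0.2798]
tool_rot: [[0.002, 1.0, 0.001], [1.0, -0.002, -0.001], [-0.001, 0.001, -1.0]]
wrist_force: [-0.8, -1.2, -0.3]
opening: 0.0872
```

```bash
python3 - <<'E'
from h import *
c=cam("wrist"); cv2.imwrite("pics/w1.png",c["img"]); o=env.get_obs(); print(o["eef_pos"],o["qpos"].round(2),o["t"])
E
```

```text
[ 0.44356036 -0.0308223   0.27956514] [ 0.59 -0.11 -0.56  1.79 -0.06  1.44  0.03] 1.8
```

View pics/w1.png

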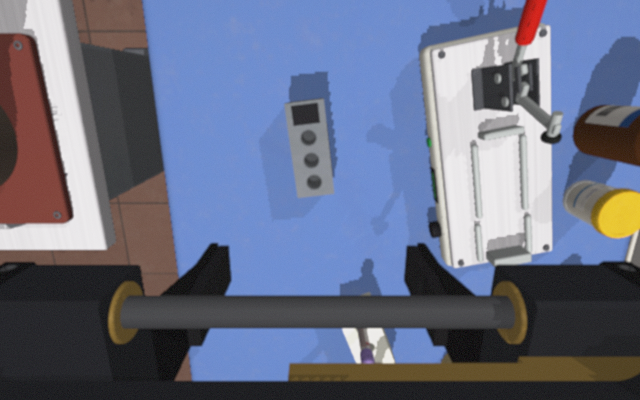

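```bash
python3 - <<'E'
from h import *
c=cam("wrist"); im=c["img"]
cv2.imwrite("pics/w1a.png",cv2.resize(im[85:215,265:365],None,fx=4.5,fy=4.5,interpolation=cv2.INTER_CUBIC))
cv2.imwrite("pics/w1b.png",cv2.resize(im[120:270,420:570],None,fx=4,fy=4,interpolation=cv2.INTER_CUBIC))
E
```

```text
(no output)
```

View pics/w1a.png

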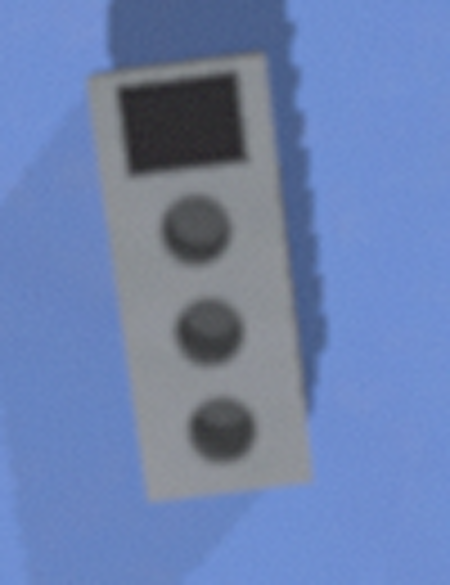

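View pics/w1b.png

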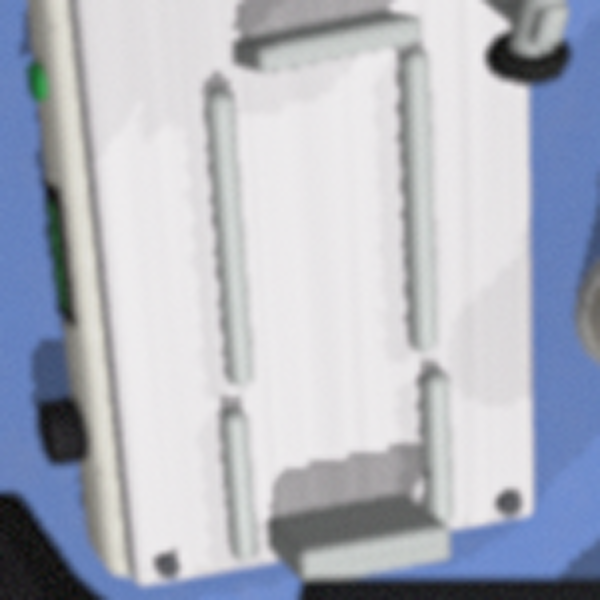

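```bash
python3 - <<'E'
from h import *
c=cam("wrist")
f=lambda u,v,z:onz(c,(265+u/4.5,85+v/4.5),z)
TL,TR,BL,BR=[f(*p,.048) for p in((90,78),(265,55),(148,502),(312,482))]
print("width",np.linalg.norm(TR-TL),np.linalg.norm(BR-BL),"len",np.linalg.norm(TL-BL),np.linalg.norm(TR-BR))
print((TL+TR)[:2]/2,(BL+BR)[:2]/2)
w=[f(*p,.048) for p in((197,230),(209,331),(222,430))]
for a in w: print("well",a[:2])
d=(w[0]-w[2])[:2]; print(np.linalg.norm(d),"az",np.degrees(np.arctan2(d[1],d[0])))
d=((TL+TR)-(BL+BR))[:2]; print("az",np.degrees(np.arctan2(d[1],d[0])))
# shaker
g=lambda u,v,z:onz(c,(420+u/4,120+v/4),z)
# rails tops z=.053: left rail ctr line ends, right rail
L1,L2,R1,R2=g(220,85,.053),g(241,382,.053),g(416,52,.053),g(427,350,.053)
print("rails",L1[:2],L2[:2],R1[:2],R2[:2])
for a,b in((L1,L2),(R1,R2)):
    e=a-b; print(np.linalg.norm(e),np.degrees(np.arctan2(e[1],e[0])))
# clamp stop top front edge z=.065: (262,70)-(420,40) 
A,B=g(262,70,.065),g(420,40,.065); print("clampstop",A[:2],B[:2],np.linalg.norm(A-B))
A,B=g(278,523,.071),g(300,575,.071); D=g(447,555,.071);print("gapstop",A[:2],B[:2],D[:2],np.linalg.norm(D-B))
E
```

```text
width 0.04294115553213965 0.04348221278266222 len 0.10844394359358897 0.10840105755551825
[0.43001548 0.03835191] [ 0.44193343 -0.06941324]
well [ 0.43425083 -0.00106622]
well [ 0.43695549 -0.02662   ]
well [ 0.44002891 -0.05262113]
0.051877690434067 az 96.39481087883465
az 96.31079752153886
rails [ 0.6199962  -0.00740261] [ 0.63715728 -0.09547956] [0.67320488 0.00134649] [ 0.69079293 -0.08580701]
0.08973322483914853 101.0254862112676
0.08891047753285156 101.40935949257722
clampstop [ 0.62563278 -0.0017573 ] [0.66697036 0.00595354] 0.04205059476434381
gapstop [ 0.64507295 -0.13301288] [ 0.65390184 -0.14996771] [ 0.69639908 -0.14369458] 0.04295773530439561
```

```bash
python3 - <<'E'
from h import *
go([.4355,-.0137,.1],96.35);go([.4355,-.0137,.033],96.35)
E
```

```text
cmd [-0.0, 0.0, -1.14] [0.0186, -0.0081, 0.1793] rows>=4.3 rot 1.0
 cmd [-0.0, 0.0, -1.14] [0.0186, -0.0081, 0.2463] rows>=5.9 rot 1.0
```

apply_moves(
  commands=[
    [[0,0,-0.5,0.009,-0.004,0.04,0.087],[0,0,-1.14,0.0186,-0.008,0.08,0.087],[0,0,-1.14,0.0186,-0.008,0.12,0.087],[0,0,-1.14,0.0186,-0.008,0.16,0.087],[0,0,-1.14,0.0186,-0.008,0.18,0.087],[0,0,-1.14,0.0186,-0.008,0.2,0.087],[0,0,-1.14,0.0186,-0.008,0.2,0.087]],
  ],
)

```text
t: 2.48
eef_pos: [0.4329, -0.0136, 0.0758]
tool_rot: [[-0.11, 0.994, -0.006], [0.994, 0.11, 0.001], [0.002, -0.006, -1.0]]
wrist_force: [-0.6, 0.4, -0.2]
opening: 0.0866
```

```bash
python3 - <<'E'
from h import *
go([.4355,-.0137,.033],96.35)
c=cam("wrist"); cv2.imwrite("pics/w2.png",c["img"])
E
```

```text
cmd [-0.06, -0.02, -0.0] [-0.0005, 0.0028, 0.0427] rows>=1.0 rot 0.1
```

View pics/w2.png

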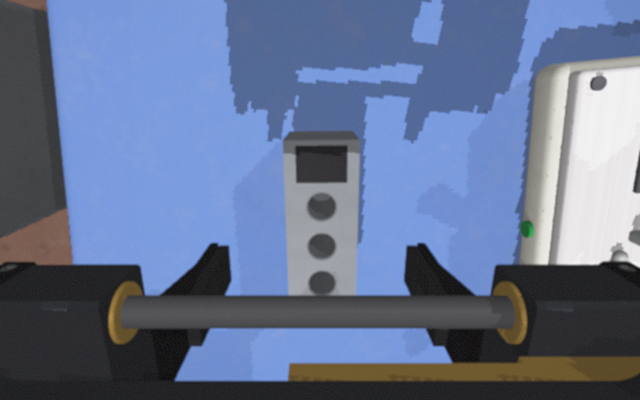

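apply_moves(
  commands=[
    [[0,0,0,0,0.002,0.02,0.087],[0,0,0,0,0.003,0.04,0.087],[0,0,0,0,0.003,0.043,0.087],[0,0,0,0,0.003,0.043,0.06],[0,0,0,0,0.003,0.043,0.03],[0,0,0,0,0.003,0.043,0.03],[0,0,0,0,0.003,0.043,0.03],[0,0,0,0,0.003,0.043,0.03],[0,0,0,0,0.003,0.043,0.03]],
  ],
)

```text
t: 3.28
eef_pos: [0.439, -0.012, 0.037]
tool_rot: [[-0.113, 0.994, 0.001], [0.994, 0.113, -0.0], [-0.0, 0.001, -1.0]]
wrist_force: [-0.1, 0.2, 0.1]
opening: 0.0547
```

apply_moves(
  commands=[
    [[0,0,0,0,0,0.003,0.03],[0,0,0,0,0,0.003,0.03],[0,0,0,0,0,0.003,0.03],[0,0,0,0,0,0.003,0.03],[0,0,0,0,0,0.003,0.03],[0,0,0,0,0,0.003,0.03]],
  ],
)

```text
t: 3.78
eef_pos: [0.4387, -0.0119, 0.0334]
tool_rot: [[-0.113, 0.994, -0.0], [0.994, 0.113, 0.0], [0.0, -0.0, -1.0]]
wrist_force: [-0.1, 0.2, -0.3]
opening: 0.0303
```

```bash
python3 - <<'E'
from h import *
o=env.get_obs(); print(o["eef_pos"],o["opening"],o["wrist_force"])
c=cam("wrist"); cv2.imwrite("pics/w3.png",c["img"])
E
```

```text
[ 0.43866957 -0.01194476  0.03340605] 0.030294179434971657 [-0.14969868  0.24413218 -0.27578995]
```

View pics/w3.png

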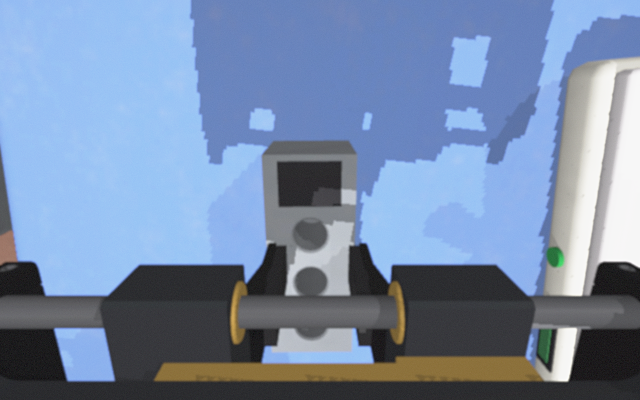

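apply_moves(
  commands=[
    [[0,0,0,0,0,0,0.0],[0,0,0,0,0,0,0],[0,0,0,0,0,0,0],[0,0,0,0,0,0,0]],
  ],
)

```text
t: 4.17
eef_pos: [0.4387, -0.012, 0.0334]
tool_rot: [[-0.113, 0.994, 0.0], [0.994, 0.113, 0.0], [0.0, 0.0, -1.0]]
wrist_force: [-0.0, 0.5, 0.4]
opening: 0.0108
```

```bash
python3 - <<'E'
from h import *
o=env.get_obs(); print(o["eef_pos"],o["opening"],o["wrist_force"])
c=cam("wrist"); cv2.imwrite("pics/w4.png",c["img"])
c=cam("scene"); cv2.imwrite("pics/s4.png",cv2.resize(c["img"][150:330,280:500],None,fx=3,fy=3,interpolation=cv2.INTER_CUBIC))
E
```

```text
[ 0.43869342 -0.01198006  0.03342677] 0.01080494460120845 [-0.00795778  0.45826556  0.36644233]
```

View pics/s4.png

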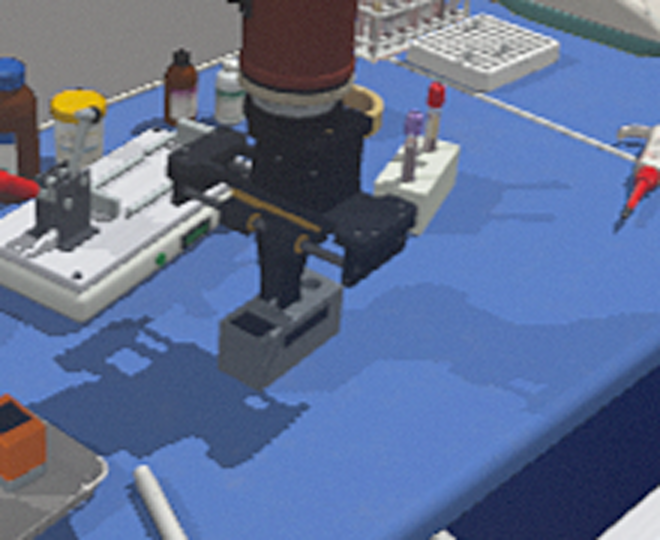

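View pics/w4.png

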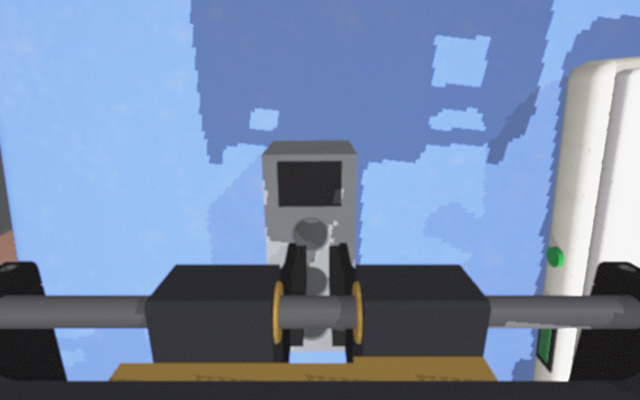

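```bash
python3 - <<'E'
from h import *
o=env.get_obs(); p=o["eef_pos"]; R=o["tool_rot"]
c=cam("scene"); im=c["img"]
for k,col in((0.019,(0,0,255)),(0,(0,255,0)),(-.051,(255,0,255))):
    u=proj(c,p+R[:,2]*k); print(k,u); cv2.circle(im,tuple(int(x) for x in u),1,col,-1)
for q in [(.4297,.039,.048),(.4361,-.0187,.048),(.4361,-.0187,0)]:
    u=proj(c,q); cv2.circle(im,tuple(int(x) for x in u),1,(255,255,0),-1)
cv2.imwrite("pics/s5.png",cv2.resize(im[200:300,320:420],None,fx=6,fy=6,interpolation=cv2.INTER_CUBIC))
E
```

```text
0.019 [371.84888771 260.94263564]
0 [372.29111248 254.70446765]
-0.051 [373.51771763 237.40157241]
```

View pics/s5.png

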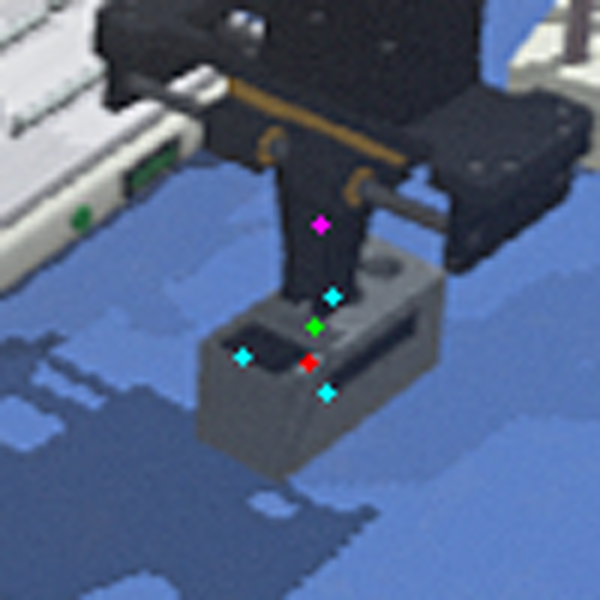

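```bash
python3 - <<'E'
from h import *
c=env.camera("wrist"); T=c["T_tool_cam"]; 
for y in (.0054,.0435):
  for z in (.019,0,-.02,-.051):
    for x in (.0095,):
      q=np.linalg.inv(T)@np.array([x,y,z,1]); print(y,z,c["fx"]*q[0]/q[2]+c["cx"],c["fy"]*q[1]/q[2]+c["cy"])
E
```

```text
0.0054 0.019 326.3290239884666 218.33193238985774
0.0054 0 327.1557474188479 230.55550937145432
0.0054 -0.02 328.21391880450835 246.20117624988956
0.0054 -0.051 330.41327369004296 278.71989141535096
0.0435 0.019 391.8399932459437 218.3623116202153
0.0435 0 398.8731850821083 230.59084338054703
0.0435 -0.02 407.87567795868085 246.24337677189567
0.0435 -0.051 426.5879809832017 278.77824816097024
```

```bash
python3 - <<'E'
from h import *
im=cv2.imread("pics/wrist0.png")
a=cv2.resize(im[200:350,380:520],None,fx=5,fy=5,interpolation=cv2.INTER_CUBIC).astype(float)
cv2.imwrite("pics/z0.png",np.clip(a*1.8+20,0,255).astype(np.uint8))
E
```

```text
(no output)
```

View pics/z0.png

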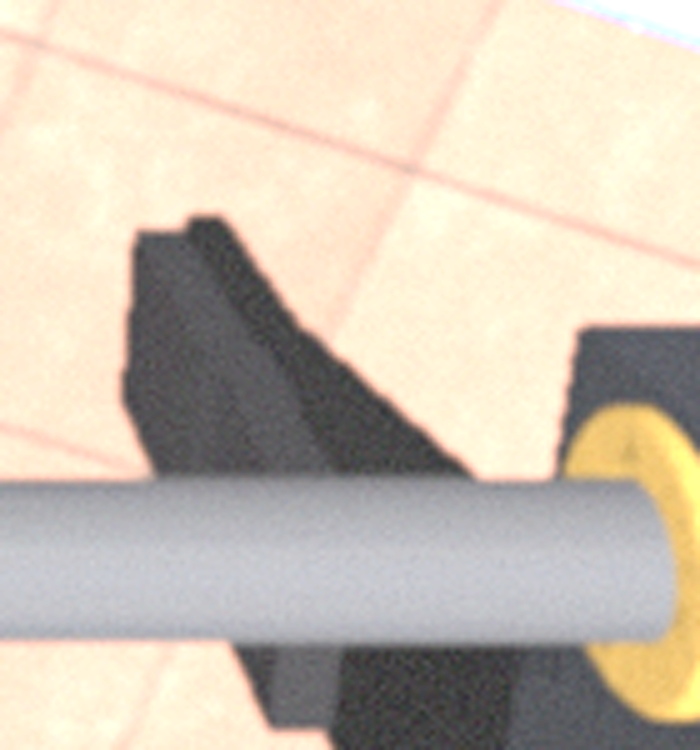

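apply_moves(
  commands=[
    [[0,0,0,0,0,-0.01,0.087],[0,0,0,0,0,-0.01,0.087],[0,0,0,0,0,-0.01,0.087],[0,0,0,0,0,-0.01,0.087],[0,0,0,0,0,-0.01,0.087],[0,0,0,0,0,-0.01,0.087],[0,0,0,0,0,-0.01,0.087],[0,0,0,0,0,-0.01,0.087],[0,0,0,0,0,-0.01,0.087]],
  ],
)

```text
t: 5.12
eef_pos: [0.4386, -0.012, 0.0433]
tool_rot: [[-0.113, 0.994, -0.0], [0.994, 0.113, 0.0], [0.0, -0.0, -1.0]]
wrist_force: [-0.8, 0.5, 0.5]
opening: 0.054
```

apply_moves(
  commands=[
    [[0,0,0,0,-0.003,0.0,0.087],[0,0,0,0,-0.003,0.01,0.087],[0,0,0,0,-0.003,0.015,0.087],[0,0,0,0,-0.003,0.018,0.087],[0,0,0,0,-0.003,0.02,0.087],[0,0,0,0,-0.003,0.021,0.087],[0,0,0,0,-0.003,0.021,0.087]],
  ],
)

```text
t: 5.7
eef_pos: [0.4356, -0.0122, 0.0221]
tool_rot: [[-0.113, 0.994, -0.0], [0.994, 0.113, 0.0], [0.0, -0.0, -1.0]]
wrist_force: [-0.4, 0.5, -0.2]
opening: 0.0859
```

```bash
python3 - <<'E'
from h import *
c=cam("scene"); cv2.imwrite("pics/s6.png",cv2.resize(c["img"][200:300,310:430],None,fx=6,fy=6,interpolation=cv2.INTER_CUBIC))
E
```

```text
(no output)
```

View pics/s6.png

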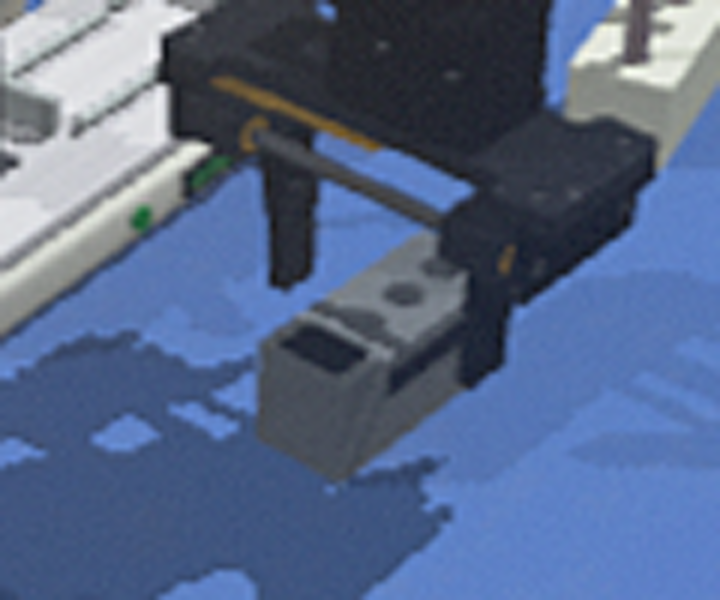

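apply_moves(
  commands=[
    [[0,0,0,0,0,0.008,0.087],[0,0,0,0,0,0.016,0.087],[0,0,0,0,0,0.022,0.087],[0,0,0,0,0,0.026,0.087],[0,0,0,0,0,0.026,0.04],[0,0,0,0,0,0.026,0.03],[0,0,0,0,0,0.026,0.03],[0,0,0,0,0,0.026,0.03],[0,0,0,0,0,0.026,0.03],[0,0,0,0,0,0.026,0.03],[0,0,0,0,0,0.026,0.03],[0,0,0,0,0,0.026,0.03]],
  ],
)

```text
t: 6.75
eef_pos: [0.4357, -0.0123, -0.0035]
tool_rot: [[-0.113, 0.994, 0.0], [0.994, 0.113, -0.0], [-0.0, 0.0, -1.0]]
wrist_force: [-0.6, 0.7, 0.8]
opening: 0.0435
```

apply_moves(
  commands=[
    [[0,0,0,0,0,0,0.03],[0,0,0,0,0,0,0.03],[0,0,0,0,0,0,0.03],[0,0,0,0,0,0,0.03],[0,0,0,0,0,-0.01,0.03]],
  ],
)

```text
t: 7.17
eef_pos: [0.4342, -0.0123, 0.0053]
tool_rot: [[-0.113, 0.994, -0.003], [0.994, 0.113, 0.001], [0.001, -0.003, -1.0]]
wrist_force: [-0.5, -0.6, -3.0]
opening: 0.0435
```

```bash
python3 - <<'E'
from h import *
go([.53,-.085,.2],101.2)
E
```

```text
cmd [-0.03, -0.01, -0.79] [-0.0829, 0.0864, -0.1951] rows>=5.5 rot 0.7
```

apply_moves(
  commands=[
    [[0,0,0,0,0,-0.03,0.03],[0,0,0,0,0,-0.07,0.03],[0,0,0,-0.01,0.01,-0.11,0.03],[0,0,-0.2,-0.03,0.03,-0.14,0.03],[0,0,-0.4,-0.05,0.05,-0.17,0.03],[0,0,-0.6,-0.07,0.07,-0.19,0.03],[0,0,-0.8,-0.083,0.086,-0.195,0.03],[0,0,-0.8,-0.083,0.086,-0.195,0.03],[0,0,-0.8,-0.083,0.086,-0.195,0.03],[0,0,-0.8,-0.083,0.086,-0.195,0.03]],
  ],
)

```text
t: 8.0
eef_pos: [0.5295, -0.0842, 0.2008]
tool_rot: [[-0.196, 0.981, -0.002], [0.981, 0.196, 0.001], [0.001, -0.002, -1.0]]
wrist_force: [-0.4, 0.6, -3.4]
opening: 0.0439
```

```bash
python3 - <<'E'
from h import *
o=env.get_obs(); print(o["eef_pos"],o["opening"],o["wrist_force"],o["wrist_torque"],np.abs(o["qd"]).max())
c=cam("wrist"); cv2.imwrite("pics/w7.png",c["img"])
import pickle; pickle.dump(c,open("w7.pkl","wb"))
E
```

```text
[ 0.5294696  -0.08422416  0.20079275] 0.04389461915538194 [-0.41800113  0.61998113 -3.42486386] [ 0.03978405 -0.10895248  0.01377523] 0.012834782165172419
```

View pics/w7.png

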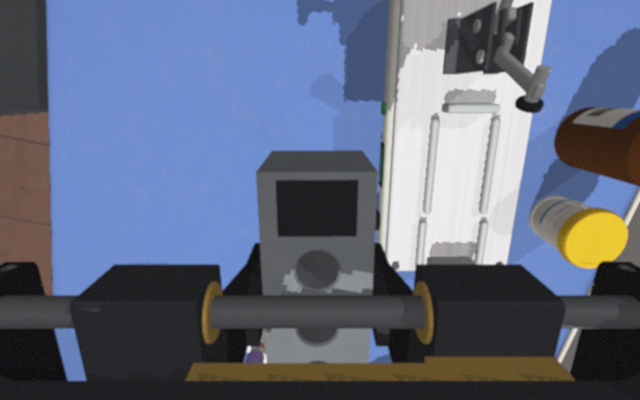

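```bash
python3 - <<'E'
import cv2,numpy as np
im=cv2.imread("pics/w7.png")
cv2.imwrite("pics/z7.png",cv2.resize(im[90:275,405:520],None,fx=5,fy=3.2,interpolation=cv2.INTER_CUBIC))
E
```

```text
(no output)
```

View pics/z7.png

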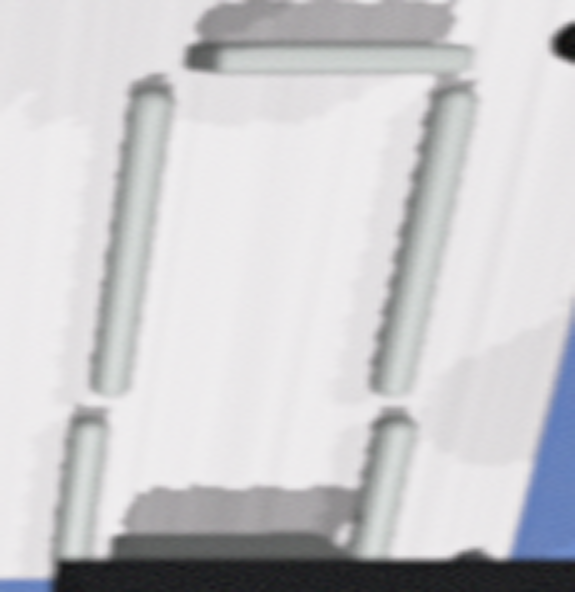

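```bash
python3 - <<'E'
from h import *
import pickle; c=pickle.load(open("w7.pkl","rb"))
g=lambda u,v,z:onz(c,(405+u/5,90+v/3.2),z)[:2]
L1,L2,R1,R2=g(153,95,.053),g(110,390,.053),g(457,92,.053),g(392,390,.053)
for a,b in((L1,L2),(R1,R2)):
    e=a-b; print(a,b,np.linalg.norm(e),np.degrees(np.arctan2(e[1],e[0])))
A,B=g(217,75,.065),g(472,72,.065); e=B-A; print("cs",A,B,np.linalg.norm(e),np.degrees(np.arctan2(e[1],e[0]))+90,(A+B)/2)
for az in (101.2,):
    a=np.radians(az); dy=np.array([np.cos(a),np.sin(a)]); dx=np.array([np.sin(a),-np.cos(a)])
    m=(L1+L2+R1+R2)/4
    print("cradle from rails x: ", [p@dx for p in (L1,L2,R1,R2)], "m.dx",m@dx, "cs: x",(A+B)/2@dx,"y0",(A+B)/2@dy-.058, "rail mid y", m@dy-.008)
    G1=g(118,535,.045); G2=g(335,535,.045); print("gapfoot y", G1@dy+.084,G2@dy+.084,(G1+G2)/2@dx)
    x=m@dx; y=(A+B)/2@dy-.058; print(x*dx+y*dy)
E
```

```text
[ 0.62083578 -0.00917792] [ 0.63791201 -0.09357628] 0.08610853416669165 101.43817740639824
[0.67321156 0.00212838] [ 0.69067439 -0.08298188] 0.0868832929274741 101.59495980940075
cs [ 0.62602236 -0.00191308] [0.6680797  0.00728827] 0.04305211527256243 102.34078098580069 [0.64705103 0.00268759]
cradle from rails x:  [np.float64(0.6072293961818988), np.float64(0.607587346600639), np.float64(0.6608037582585967), np.float64(0.6614026703833451)] m.dx 0.6342557928561199 cs: x 0.6352500699630486 y0 -0.1810431281283287 rail mid y -0.18037912155603075
gapfoot y -0.18318494180112005 -0.18305028073591606 0.6383672590477918
[ 0.65734128 -0.05440093]
```

```bash
python3 - <<'E'
from h import *
go([.6571,-.0533,.2],101.4);go([.6571,-.0533,.065],101.4)
E
```

```text
cmd [-0.02, -0.01, -0.01] [0.0051, 0.1313, 0.0006] rows>=3.2 rot 0.0
 cmd [-0.02, -0.01, -0.01] [0.005, 0.1316, 0.1356] rows>=4.5 rot 0.0
```

apply_moves(
  commands=[
    [[0,0,0,0.002,0.03,0,0.03],[0,0,0,0.004,0.065,0,0.03],[0,0,0,0.005,0.1,0,0.03],[0,0,0,0.005,0.125,0,0.03],[0,0,0,0.005,0.1315,0,0.03],[0,0,0,0.005,0.1315,0.02,0.03],[0,0,0,0.005,0.1315,0.05,0.03],[0,0,0,0.005,0.1315,0.08,0.03],[0,0,0,0.005,0.1315,0.105,0.03],[0,0,0,0.005,0.1315,0.125,0.03],[0,0,0,0.005,0.1315,0.13,0.03],[0,0,0,0.005,0.1315,0.13,0.03]],
  ],
)

```text
t: 9.05
eef_pos: [0.6565, -0.0542, 0.0699]
tool_rot: [[-0.196, 0.981, -0.004], [0.981, 0.196, 0.0], [0.001, -0.004, -1.0]]
wrist_force: [-0.7, 0.4, -2.7]
opening: 0.044
```

```bash
python3 - <<'E'
from h import *
o=env.get_obs(); print(o["eef_pos"],o["opening"],o["wrist_force"],o["wrist_torque"],np.abs(o["qd"]).max())
go([.6571,-.0533,.0415],101.4)
c=cam("wrist"); cv2.imwrite("pics/w8.png",c["img"])
c=cam("scene"); cv2.imwrite("pics/s8.png",cv2.resize(c["img"][120:280,240:400],None,fx=4,fy=3.7,interpolation=cv2.INTER_CUBIC))
E
```

```text
[ 0.65648983 -0.05421446  0.06985342] 0.0439543145316117 [-0.73383986  0.39285283 -2.7180011 ] [-0.00081918 -0.09528312  0.03158691] 0.053316074331169194
 cmd [-0.03, -0.01, -0.02] [0.0007, 0.0009, 0.0284] rows>=0.7 rot 0.0
```

View pics/w8.png

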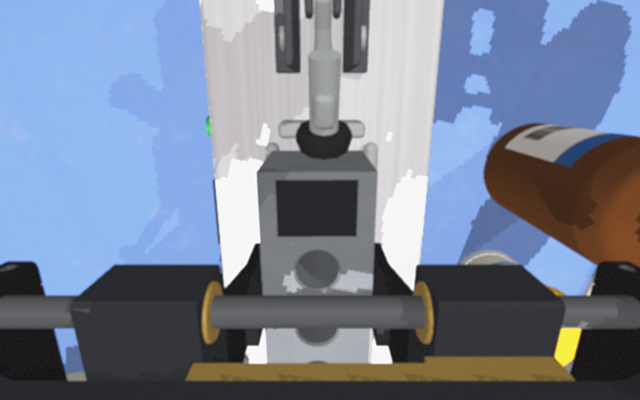

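View pics/s8.png

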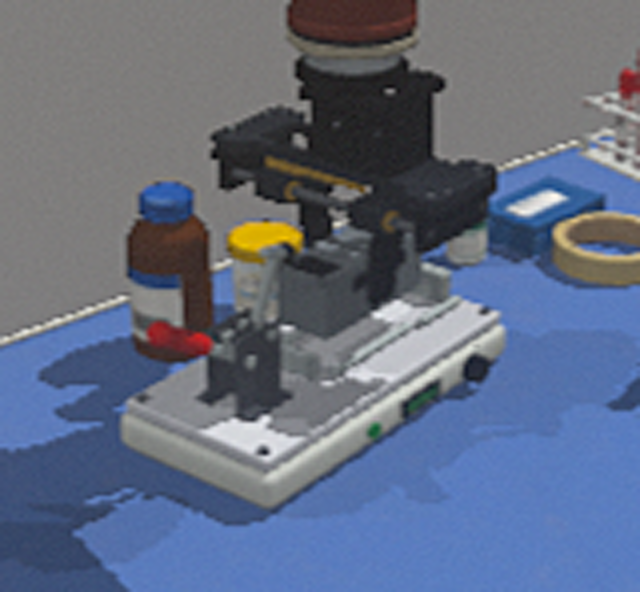

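```bash
python3 - <<'E'
import cv2,numpy as np
im=cv2.imread("pics/w8.png")
cv2.imwrite("pics/z8.png",cv2.resize(im[60:200,240:400],None,fx=5,fy=4,interpolation=cv2.INTER_CUBIC))
E
```

```text
(no output)
```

View pics/z8.png

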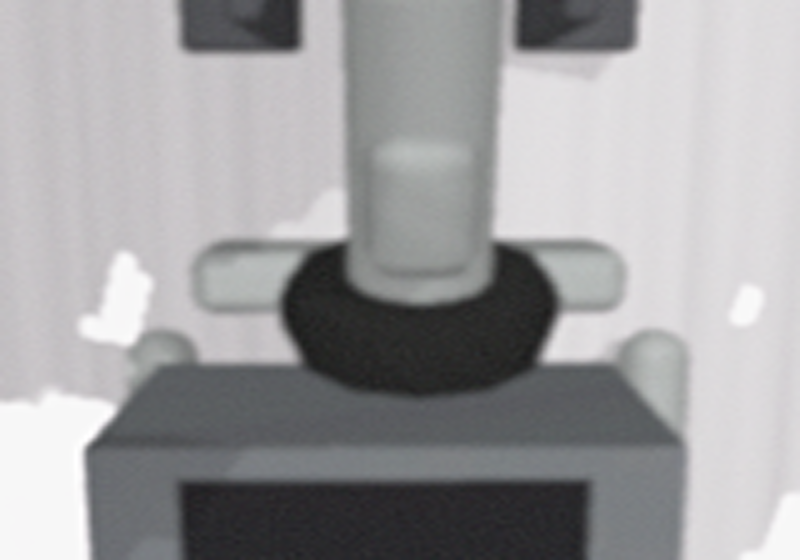

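```bash
python3 - <<'E'
from h import *
c=cam("wrist"); o=env.get_obs(); p=o["eef_pos"]; R=o["tool_rot"]; print(p)
g=lambda u,v,z:R.T@(onz(c,(240+u/5,60+v/4),z)-p)
for n,u,v,z in [("stopL",195,280,.065),("stopR",626,280,.065),("railL",162,350,.053),("railR",651,350,.053),("cheekL",180,48,.107),("cheekR",637,48,.107),("blkL",87,445,p[2]+.0035+.048),("blkR",683,445,p[2]+.0515),("stopfront",410,310,.065)]:
    print(n,(g(u,v,z)*1000).round(1))
E
```

```text
[ 0.65929364 -0.05421969  0.07334433]
stopL [ 61.5 -20.    8.3]
stopR [61.5 23.9  8.4]
railL [ 50.7 -25.2  20.3]
railR [50.7 28.6 20.4]
cheekL [ 87.4 -15.9 -33.7]
cheekR [ 87.4  18.4 -33.7]
blkL [ 53.3 -21.8 -51.6]
blkR [ 53.3  20.8 -51.5]
stopfront [57.7  1.9  8.3]
```

```bash
python3 - <<'E'
from h import *
for i in range(3):
    o=env.get_obs(); print(o["t"],o["eef_pos"],np.abs(o["qd"]).max()); c=cam("wrist")
cv2.imwrite("pics/w9.png",c["img"]); cv2.imwrite("pics/z9.png",cv2.resize(c["img"][60:200,240:400],None,fx=5,fy=4,interpolation=cv2.INTER_CUBIC))
import pickle; pickle.dump((c,o),open("w9.pkl","wb"))
E
```

```text
9.2 [ 0.65929364 -0.05421969  0.07334433] 0.004605910610124874
9.25 [ 0.65949648 -0.0543214   0.07349893] 0.004370039179963632
9.3 [ 0.65943787 -0.05442433  0.07330915] 0.005051155792164311
```

View pics/z9.png

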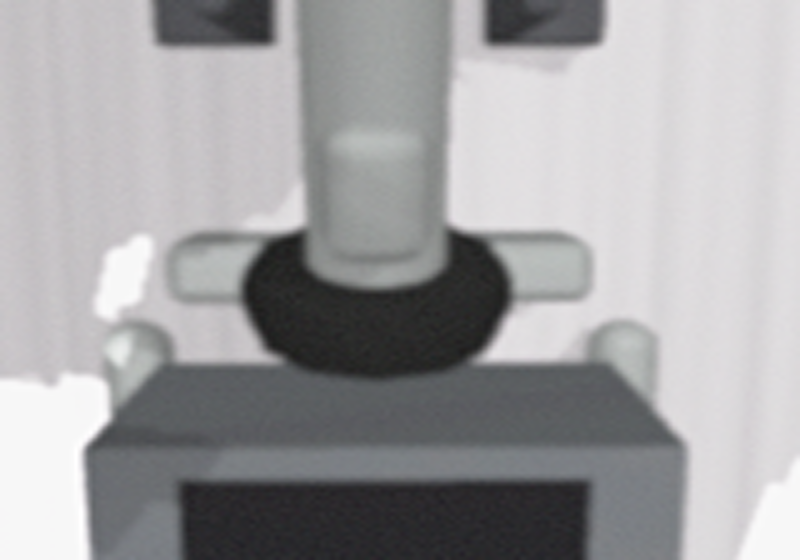

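```bash
python3 - <<'E'
from h import *
import pickle; c,o=pickle.load(open("w9.pkl","rb"));p=o["eef_pos"]; R=o["tool_rot"]; print(p,np.degrees(np.arctan2(R[1,0],R[0,0])))
g=lambda u,v,z:R.T@(onz(c,(240+u/5,60+v/4),z)-p)
for n,u,v,z in [("stopL",168,270,.065),("stopR",592,270,.065),("railL",138,345,.053),("railR",622,345,.053),("cheekL",155,44,.107),("cheekR",605,44,.107),("blkL",87,445,p[2]+.0035+.048),("blkR",683,445,p[2]+.0515),("blkbotL",165,365,p[2]+.0035),("blkbotR",612,365,p[2]+.0035),("stopfront",410,300,.065)]:
    print(n,(g(u,v,z)*1000).round(1))
E
```

```text
[ 0.65943787 -0.05442433  0.07330915] 101.26541154956941
stopL [ 62.6 -22.2   8.2]
stopR [62.6 21.   8.3]
railL [ 51.2 -27.3  20.2]
railR [51.2 26.  20.3]
cheekL [ 87.7 -17.4 -33.8]
cheekR [ 87.7  16.5 -33.7]
blkL [ 53.1 -21.4 -51.6]
blkR [ 53.1  21.4 -51.5]
blkbotL [ 52.4 -21.5  -3.6]
blkbotR [52.4 22.  -3.5]
stopfront [58.8  2.4  8.3]
```

apply_moves(
  commands=[
    [[0,0,0,0,-0.0006,0.01,0.03],[0,0,0,0,-0.0006,0.018,0.03],[0,0,0,0,-0.0006,0.022,0.03],[0,0,0,0,-0.0006,0.024,0.03],[0,0,0,0,-0.0006,0.026,0.03],[0,0,0,0,-0.0006,0.028,0.03],[0,0,0,0,-0.0006,0.03,0.03],[0,0,0,0,-0.0006,0.031,0.03],[0,0,0,0,-0.0006,0.031,0.03],[0,0,0,0,-0.0006,0.031,0.03]],
  ],
)

```text
t: 10.18
eef_pos: [0.6578, -0.0546, 0.0417]
tool_rot: [[-0.195, 0.981, 0.0], [0.981, 0.195, -0.0], [-0.0, -0.0, -1.0]]
wrist_force: [-5.8, -0.6, 7.3]
opening: 0.0435
```

apply_moves(
  commands=[
    [[0,0,0,0.001,-0.0006,-0.0005,0.03],[0,0,0,0.002,-0.0006,-0.0005,0.03],[0,0,0,0.003,-0.0006,-0.0005,0.03],[0,0,0,0.004,-0.0006,-0.0005,0.03],[0,0,0,0.0045,-0.0006,-0.0005,0.03],[0,0,0,0.005,-0.0006,-0.0005,0.03],[0,0,0,0.005,-0.0006,-0.0005,0.03]],
  ],
)

```text
t: 10.77
eef_pos: [0.6571, -0.0506, 0.0416]
tool_rot: [[-0.195, 0.981, 0.002], [0.981, 0.195, -0.001], [-0.001, 0.001, -1.0]]
wrist_force: [1.4, -4.6, 6.0]
opening: 0.0437
```

apply_moves(
  commands=[
    [[0,0,0,0.001,0,-0.0005,0.03],[0,0,0,0.002,0,-0.0005,0.03],[0,0,0,0.003,0,-0.0005,0.03],[0,0,0,0.003,0,-0.0005,0.03]],
  ],
)

```text
t: 11.1
eef_pos: [0.6565, -0.0494, 0.0417]
tool_rot: [[-0.194, 0.981, 0.002], [0.981, 0.194, -0.003], [-0.003, 0.001, -1.0]]
wrist_force: [2.7, -8.5, 2.6]
opening: 0.0438
```

apply_moves(
  commands=[
    [[0,0,0,0.001,0,0,0.03],[0,0,0,0.002,0,0,0.03],[0,0,0,0.002,0,0,0.03],[0,0,0,0.002,0,0,0.03]],
  ],
)

```text
t: 11.43
eef_pos: [0.6565, -0.0494, 0.0417]
tool_rot: [[-0.192, 0.981, 0.002], [0.981, 0.192, -0.004], [-0.005, 0.001, -1.0]]
wrist_force: [4.4, -12.8, 1.6]
opening: 0.0442
```

```bash
python3 - <<'E'
from h import *
o=env.get_obs(); print(o["eef_pos"],o["opening"],o["wrist_force"],o["wrist_torque"])
c=cam("wrist"); cv2.imwrite("pics/z10.png",cv2.resize(c["img"][60:200,240:400],None,fx=5,fy=4,interpolation=cv2.INTER_CUBIC))
E
```

```text
[ 0.65651369 -0.04936399  0.04172342] 0.04418269217797827 [  4.40862931 -12.78601951   1.58721116] [-2.72199353 -0.98449171  0.14442103]
```

View pics/z10.png

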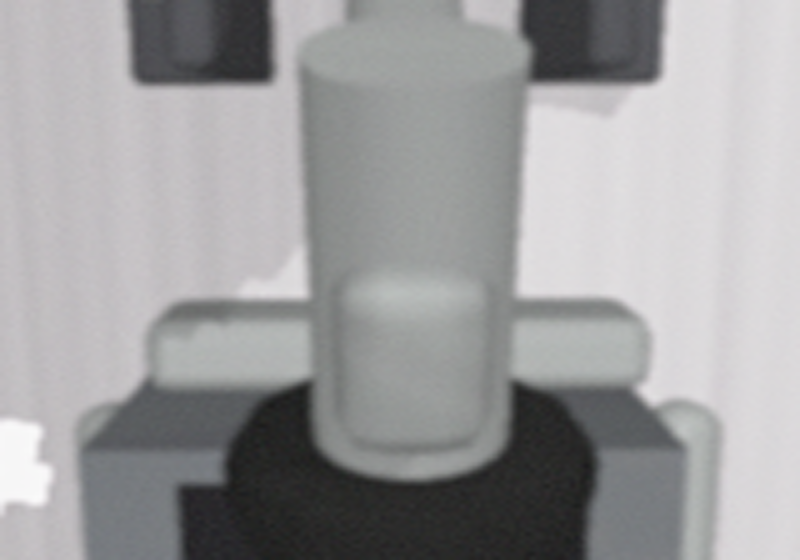

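apply_moves(
  commands=[
    [[0,0,0,-0.002,0,0,0.03],[0,0,0,-0.003,0,0,0.03],[0,0,0,-0.003,0,0,0.05],[0,0,0,-0.003,0,0,0.075],[0,0,0,-0.003,0,0,0.075],[0,0,0,-0.003,0,0,0.075],[0,0,0,-0.003,0,0,0.075],[0,0,0,-0.003,0,0,0.075],[0,0,0,-0.003,0,0,0.075],[0,0,0,-0.003,0,0,0.075]],
  ],
)

```text
t: 12.32
eef_pos: [0.6559, -0.0478, 0.0414]
tool_rot: [[-0.196, 0.981, -0.0], [0.981, 0.196, 0.0], [0.0, -0.0, -1.0]]
wrist_force: [0.1, 0.2, 1.2]
opening: 0.0746
```

```bash
python3 - <<'E'
from h import *
go([.6559,-.0478,.2],101.4);go([.44,.28,.22],96)
E
```

```text
cmd [-0.0, -0.0, -0.02] [-0.0, -0.0, -0.1586] rows>=3.8 rot 0.0
 cmd [-0.0, -0.0, 0.88] [0.3637, -0.1477, -0.1786] rows>=10.3 rot 0.7
```

apply_moves(
  commands=[
    [[0,0,0,0,0,-0.04,0.075],[0,0,0,0,0,-0.08,0.075],[0,0,0,0,0,-0.12,0.075],[0,0,0,0,-0.01,-0.155,0.075],[0,0,0,0.03,-0.03,-0.17,0.075],[0,0,0.2,0.065,-0.045,-0.175,0.075],[0,0,0.3,0.1,-0.06,-0.178,0.075],[0,0,0.4,0.135,-0.075,-0.178,0.075],[0,0,0.5,0.17,-0.09,-0.178,0.075],[0,0,0.6,0.205,-0.1,-0.178,0.075],[0,0,0.7,0.24,-0.11,-0.178,0.075],[0,0,0.88,0.275,-0.12,-0.178,0.075]],
  ],
)

```text
t: 13.32
eef_pos: [0.4834, 0.1997, 0.2198]
tool_rot: [[-0.104, 0.995, 0.001], [0.995, 0.104, -0.0], [-0.0, 0.001, -1.0]]
wrist_force: [0.5, 1.0, 0.1]
opening: 0.0751
```

apply_moves(
  commands=[
    [[0,0,0,0.03,-0.01,0,0.075],[0,0,0,0.06,-0.02,0,0.075],[0,0,0,0.085,-0.028,0,0.075],[0,0,0,0.085,-0.028,0,0.075],[0,0,0,0.085,-0.028,0,0.075],[0,0,0,0.085,-0.028,0,0.075],[0,0,0,0.085,-0.028,0,0.075]],
  ],
)

```text
t: 13.9
eef_pos: [0.4486, 0.2787, 0.2193]
tool_rot: [[-0.102, 0.995, 0.0], [0.995, 0.102, -0.0], [-0.0, -0.0, -1.0]]
wrist_force: [0.2, -0.7, -1.0]
opening: 0.075
```

```bash
python3 - <<'E'
from h import *
import pickle
o=env.get_obs(); print(o["eef_pos"],o["qpos"].round(2),np.abs(o["qd"]).max())
c=cam("wrist"); cv2.imwrite("pics/w11.png",c["img"]); pickle.dump((c,o),open("w11.pkl","wb"))
c=cam("top"); cv2.imwrite("pics/t11.png",cv2.resize(c["img"][120:290,180:440],None,fx=3,fy=3,interpolation=cv2.INTER_CUBIC))
E
```

```text
[0.44857299 0.27866698 0.21932235] [ 0.11  0.15 -0.81  1.71  0.11  1.33 -0.63] 0.0057478149471327225
```

View pics/w11.png

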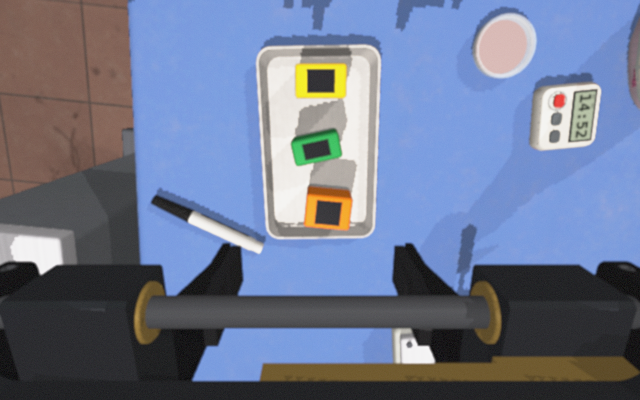

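View pics/t11.png

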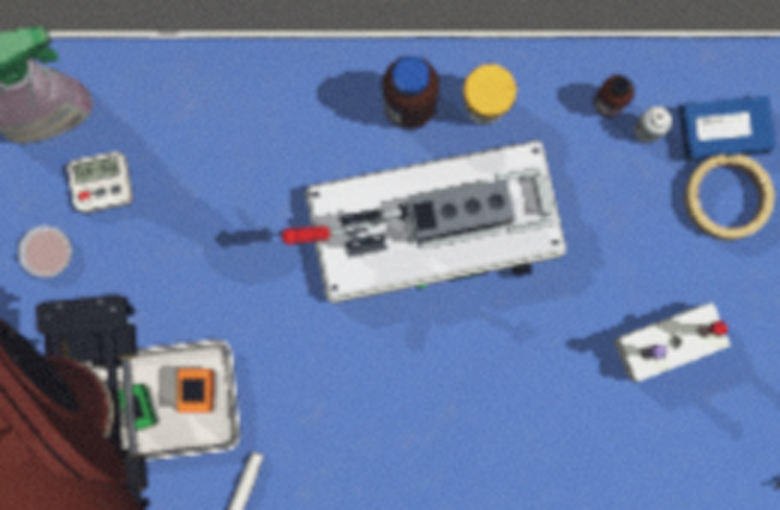

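```bash
cat >> h.py <<'E'
def colmask(im,name):
    h=cv2.cvtColor(im,cv2.COLOR_BGR2HSV)
    lo,hi={"y":((23,120,120),(35,255,255)),"o":((6,150,120),(18,255,255)),"g":((55,120,50),(85,255,255))}[name]
    return cv2.inRange(h,np.array(lo),np.array(hi))
E
python3 - <<'E'
from h import *
import pickle; c,o=pickle.load(open("w11.pkl","rb"))
for n in "ygo":
    m=colmask(c["img"],n); k,_=cv2.findContours(m,cv2.RETR_EXTERNAL,cv2.CHAIN_APPROX_NONE); k=max(k,key=cv2.contourArea)
    # dark window/top centre
    r=cv2.minAreaRect(k); pts=np.array([onz(c,p,.05)[:2] for p in k[:,0,:].astype(float)],np.float32)
    print(n,r,cv2.boundingRect(k)); R=cv2.minAreaRect(pts*1000); print("  world",R)
cv2.imwrite("pics/z11.png",cv2.resize(c["img"][40:250,240:400],None,fx=4.5,fy=2.8*1.0,interpolation=cv2.INTER_CUBIC))
E
```

```text
y ((320.5, 80.5), (33.0, 51.0), 90.0) (295, 64, 52, 34)
  world ((442.353759765625, 367.02490234375), (46.285091400146484, 28.59081268310547), 5.877186298370361)
g ((315.9814758300781, 147.16183471679688), (27.914419174194336, 46.86738204956055), 78.11134338378906) (292, 130, 49, 35)
  world ((444.4322204589844, 305.9859924316406), (45.10776138305664, 26.9334659576416), 17.639745712280273)
o ((327.9752197265625, 208.24752807617188), (44.97568130493164, 39.9009895324707), 5.710593223571777) (304, 187, 48, 43)
  world ((463.0234069824219, 245.25991821289062), (46.05411148071289, 42.61840057373047), 0.17758262157440186)
```

View pics/z11.png

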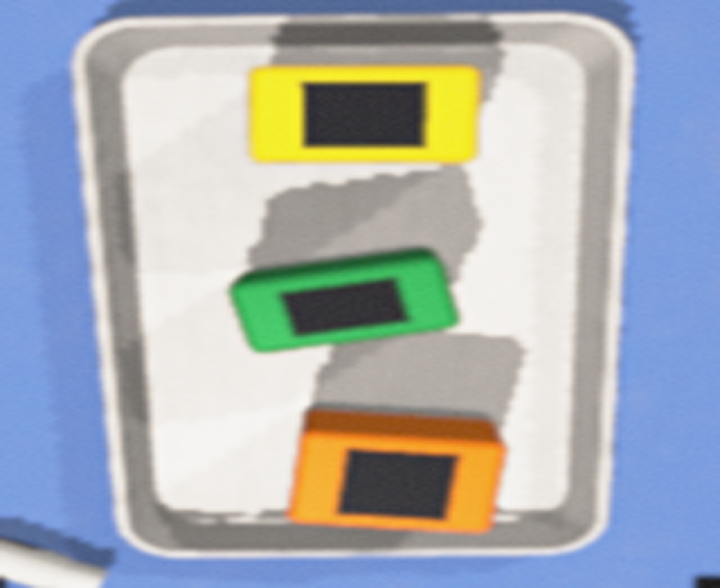

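```bash
python3 - <<'E'
from h import *
go([.4424,.3675,.06],95.87);go([.4424,.3675,.0],95.87)
E
```

```text
cmd [-0.0, 0.0, -0.0] [0.0889, 0.003, 0.1593] rows>=4.4 rot 0.0
 cmd [-0.0, 0.0, -0.0] [0.0889, 0.003, 0.2193] rows>=5.7 rot 0.0
```

apply_moves(
  commands=[
    [[0,0,0,0.03,0.001,0.03,0.065],[0,0,0,0.06,0.002,0.06,0.065],[0,0,0,0.089,0.003,0.09,0.065],[0,0,0,0.089,0.003,0.12,0.065],[0,0,0,0.089,0.003,0.15,0.065],[0,0,0,0.089,0.003,0.16,0.065],[0,0,0,0.089,0.003,0.16,0.065],[0,0,0,0.089,0.003,0.16,0.065]],
  ],
)

```text
t: 14.67
eef_pos: [0.4422, 0.3685, 0.0602]
tool_rot: [[-0.103, 0.995, -0.0], [0.995, 0.103, 0.0], [0.0, 0.0, -1.0]]
wrist_force: [0.1, -0.5, 0.0]
opening: 0.0649
```

```bash
python3 - <<'E'
from h import *
go([.4424,.3675,.0],95.87)
c=cam("wrist"); cv2.imwrite("pics/w12.png",c["img"])
E
```

```text
cmd [0.0, -0.0, 0.01] [-0.001, 0.0001, 0.0602] rows>=1.4 rot 0.0
```

View pics/w12.png

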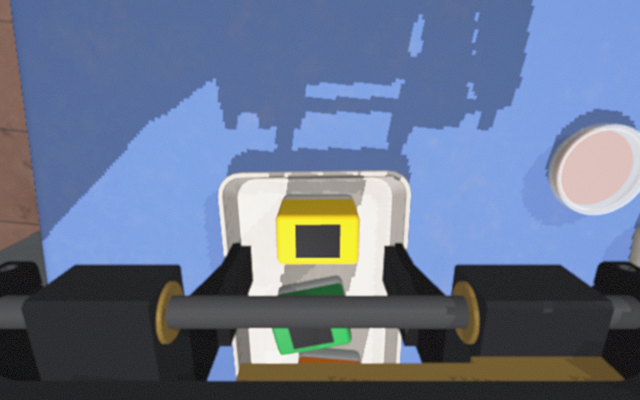

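```bash
python3 - <<'E'
from h import *
c=cam("wrist"); o=env.get_obs()
k,_=cv2.findContours(colmask(c["img"],"y"),cv2.RETR_EXTERNAL,cv2.CHAIN_APPROX_NONE); k=max(k,key=cv2.contourArea); print(cv2.boundingRect(k))
for uv in [(318,241),(278,214),(358,214),(278,265),(358,265)]:
    print((o["tool_rot"].T@(onz(c,uv,.05)-o["eef_pos"])*1000).round(1))
E
```

```text
(276, 200, 82, 64)
[-1.6  0.3 11.6]
[ 14.6 -22.   11.6]
[14.6 22.5 11.7]
[-16.8 -23.   11.5]
[-16.8  23.6  11.6]
```

Centre is within 1–1.5 mm; go down and grip (2 stages so force shows).

apply_moves(
  commands=[
    [[0,0,0,-0.001,0,0.02,0.065],[0,0,0,-0.001,0,0.04,0.065],[0,0,0,-0.001,0,0.055,0.065],[0,0,0,-0.001,0,0.06,0.065],[0,0,0,-0.001,0,0.06,0.065],[0,0,0,-0.001,0,0.06,0.05],[0,0,0,-0.001,0,0.06,0.035],[0,0,0,-0.001,0,0.06,0.035],[0,0,0,-0.001,0,0.06,0.035],[0,0,0,-0.001,0,0.06,0.035],[0,0,0,-0.001,0,0.06,0.035]],
  ],
)

```text
t: 15.68
eef_pos: [0.4422, 0.3683, 0.0004]
tool_rot: [[-0.104, 0.995, 0.001], [0.995, 0.104, 0.001], [0.001, 0.001, -1.0]]
wrist_force: [-0.4, -0.8, 5.7]
opening: 0.0477
```

apply_moves(
  commands=[
    [[0,0,0,0,0,0,0.035],[0,0,0,0,0,0,0.035],[0,0,0,0,0,-0.01,0.035],[0,0,0,0,0,-0.03,0.035],[0,0,0,0,0,-0.06,0.035],[0,0,0,0,0,-0.1,0.035],[0,0,0,0,0,-0.14,0.035],[0,0,0,0,0,-0.18,0.035],[0,0,0,0,0,-0.21,0.035],[0,0,0,0,0,-0.21,0.035],[0,0,0,0,0,-0.21,0.035]],
  ],
)

```text
t: 16.6
eef_pos: [0.4421, 0.3685, 0.2115]
tool_rot: [[-0.104, 0.995, 0.003], [0.995, 0.104, 0.002], [0.001, 0.003, -1.0]]
wrist_force: [0.5, -0.3, -1.9]
opening: 0.0484
```

```bash
python3 - <<'E'
from h import *
o=env.get_obs(); print(o["eef_pos"],o["opening"],o["wrist_force"])
c=cam("wrist"); cv2.imwrite("pics/w13.png",c["img"])
# gap centre: cradle y -68 ; TCP end above
a=np.radians(101.3); dy=np.array([np.cos(a),np.sin(a)]); org=np.array([.6572,-.0543])
print(org-.068*dy)
go([*(org-.068*dy),.21],101.3)
E
```

```text
[0.4420576  0.36851096 0.21154426] 0.04844963377785178 [ 0.526394   -0.32586789 -1.90084261]
[ 0.67052434 -0.1209818 ]
 cmd [0.01, 0.0, -0.89] [-0.5098, 0.1768, -0.0002] rows>=12.9 rot 0.7
```

View pics/w13.png

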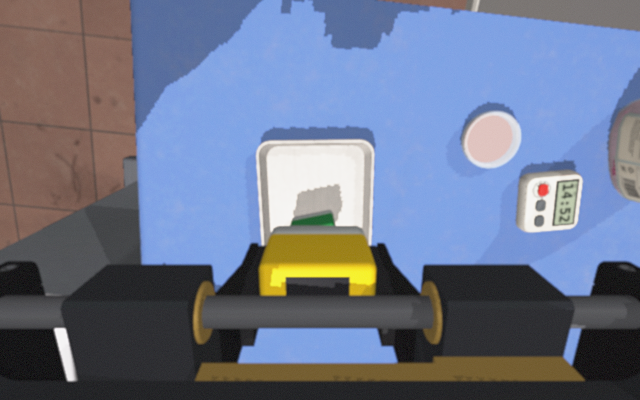

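```bash
python3 - <<'E'
from h import *
c=cam("wrist"); o=env.get_obs(); T=env.camera("wrist")["T_tool_cam"]
cv2.imwrite("pics/z13.png",cv2.resize(c["img"][215:305,235:405],None,fx=4.5,fy=6,interpolation=cv2.INTER_CUBIC))
for x in (.012,.0135,.015,.0165): 
  for z in (-.0495,-.0015,.002):
    q=np.linalg.inv(T)@np.array([x,0.024,z,1]); print(x,z,(c["K"]@q[:3]/q[2])[:2].round(1))
E
```

```text
0.012 -0.0495 [377.  271.3]
0.012 -0.0015 [362.7 227.2]
0.012 0.002 [361.9 224.8]
0.0135 -0.0495 [377.2 267.9]
0.0135 -0.0015 [362.8 224.5]
0.0135 0.002 [362.  222.2]
0.015 -0.0495 [377.4 264.5]
0.015 -0.0015 [362.9 221.9]
0.015 0.002 [362.1 219.5]
0.0165 -0.0495 [377.6 261. ]
0.0165 -0.0015 [363.  219.2]
0.0165 0.002 [362.2 216.9]
```

View pics/z13.png

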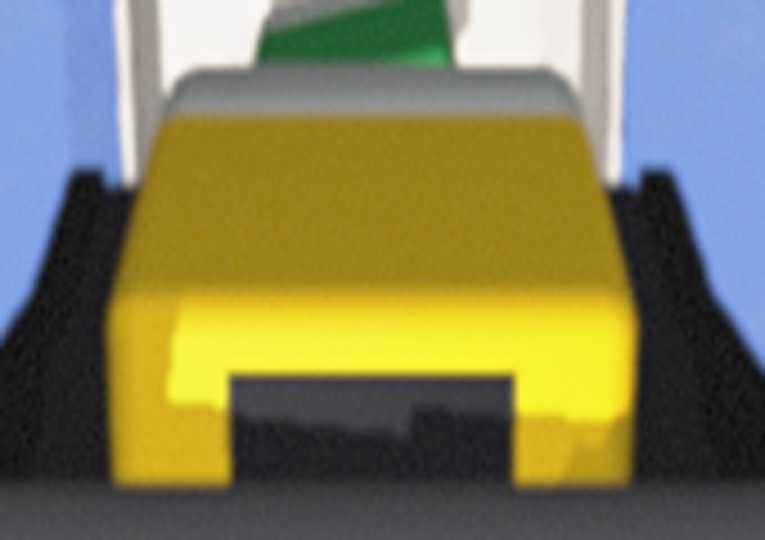

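```bash
python3 - <<'E'
from h import *
go([.55,-.18,.19],101.3)
E
```

```text
cmd [-0.02, 0.01, -0.88] [-0.5554, 0.0514, 0.0186] rows>=13.4 rot 0.7
```

apply_moves(
  commands=[
    [[0,0,0,-0.03,0.003,0,0.035],[0,0,0,-0.07,0.006,0,0.035],[0,0,0,-0.11,0.01,0,0.035],[0,0,-0.1,-0.15,0.015,0,0.035],[0,0,-0.2,-0.19,0.02,0,0.035],[0,0,-0.3,-0.23,0.025,0,0.035],[0,0,-0.4,-0.27,0.03,0.005,0.035],[0,0,-0.5,-0.31,0.035,0.005,0.035],[0,0,-0.6,-0.35,0.04,0.01,0.035],[0,0,-0.7,-0.39,0.045,0.01,0.035],[0,0,-0.8,-0.43,0.05,0.015,0.035],[0,0,-0.88,-0.47,0.051,0.018,0.035]],
  ],
)

```text
t: 17.75
eef_pos: [0.5407, -0.0962, 0.1895]
tool_rot: [[-0.196, 0.981, -0.003], [0.981, 0.196, 0.001], [0.001, -0.002, -1.0]]
wrist_force: [1.1, -0.1, -1.2]
opening: 0.048
```

apply_moves(
  commands=[
    [[0,0,0,-0.03,0,0,0.035],[0,0,0,-0.06,0,0,0.035],[0,0,0,-0.085,0,0,0.035],[0,0,0,-0.085,0,0,0.035],[0,0,0,-0.085,0,0,0.035],[0,0,0,-0.085,0,0,0.035],[0,0,0,-0.085,0,0,0.035]],
  ],
)

```text
t: 18.33
eef_pos: [0.5577, -0.176, 0.1907]
tool_rot: [[-0.197, 0.98, -0.001], [0.98, 0.197, 0.001], [0.001, -0.001, -1.0]]
wrist_force: [0.4, 0.7, -0.4]
opening: 0.0479
```

```bash
python3 - <<'E'
from h import *
import pickle
cam("wrist")
c=cam("wrist"); o=env.get_obs(); print(o["eef_pos"],o["opening"],o["wrist_force"])
cv2.imwrite("pics/w14.png",c["img"]);pickle.dump((c,o),open("w14.pkl","wb"))
E
```

```text
[ 0.55793231 -0.1762675   0.19124831] 0.04781962705010571 [-0.20407644  0.54003108 -1.24760167]
```

View pics/w14.png

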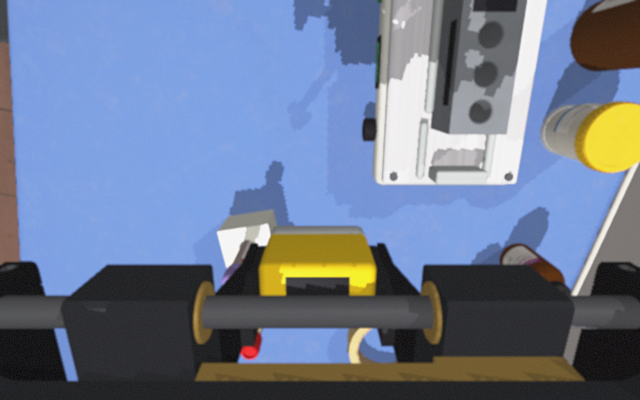

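```bash
python3 - <<'E'
import cv2
im=cv2.imread("pics/w14.png")
cv2.imwrite("pics/z14.png",cv2.resize(im[95:195,400:520],None,fx=6,fy=6,interpolation=cv2.INTER_CUBIC))
E
```

```text
(no output)
```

View pics/z14.png

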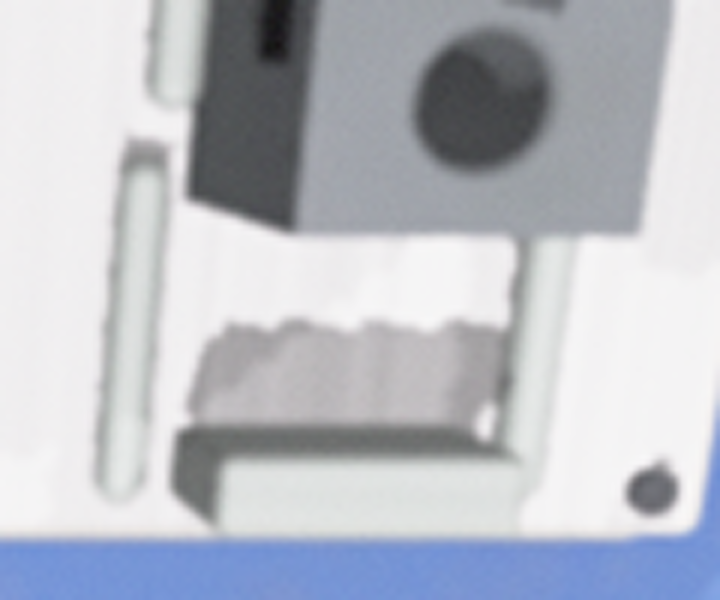

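```bash
python3 - <<'E'
from h import *
import pickle; c,o=pickle.load(open("w14.pkl","rb"));p=o["eef_pos"];R=o["tool_rot"]; print(p,np.degrees(np.arctan2(R[1,0],R[0,0])))
g=lambda u,v,z:R.T@(onz(c,(400+u/6,95+v/6),z)-p)*1000
for n,u,v,z in [("blkfoot",190,200,.045),("blktopL",293,235,.093),("blktopR",640,237,.093),("stopfootL",180,430,.045),("stopfootR",460,430,.045),("stoptopL",220,460,.071),("stoptopR",522,460,.071),("railL",120,330,.053),("railLr",168,330,.053),("railR",565,330,.053),("railRl",515,330,.053),("well-34",484,99,.093)]:
    print(n,g(u,v,z).round(1))
E
```

```text
[ 0.55793231 -0.1762675   0.19124831] 101.38200146360964
blkfoot [ 48.4 101.1 146.2]
blktopL [48.9 99.6 98.2]
blktopR [ 48.6 143.4  98.2]
stopfootL [ 13.8 102.8 146.2]
stopfootR [ 13.9 145.5 146.2]
stoptopL [ 15.  100.6 120.2]
stoptopR [ 15.  143.1 120.2]
railL [ 30.4  90.1 138.2]
railLr [ 30.4  97.2 138.2]
railR [ 30.4 155.3 138.2]
railRl [ 30.4 148.  138.2]
well-34 [ 65.6 121.4  98.2]
```

apply_moves(
  commands=[
    [[0,0,0,0.008,0.03,0,0.035],[0,0,0,0.016,0.06,0,0.035],[0,0,0,0.024,0.09,0,0.035],[0,0,0,0.03,0.115,0,0.035],[0,0,0,0.032,0.122,0.02,0.035],[0,0,0,0.032,0.122,0.05,0.035],[0,0,0,0.032,0.122,0.07,0.035],[0,0,0,0.032,0.122,0.08,0.035],[0,0,0,0.032,0.122,0.08,0.035],[0,0,0,0.032,0.122,0.08,0.035],[0,0,0,0.032,0.122,0.08,0.035],[0,0,0,0.032,0.122,0.08,0.035]],
  ],
)

```text
t: 19.43
eef_pos: [0.6724, -0.1225, 0.1135]
tool_rot: [[-0.195, 0.981, 0.003], [0.981, 0.195, -0.0], [-0.001, 0.003, -1.0]]
wrist_force: [0.2, -0.7, -0.6]
opening: 0.0478
```

```bash
python3 - <<'E'
from h import *
import pickle
c=cam("wrist"); o=env.get_obs(); print(o["eef_pos"],o["opening"],o["wrist_force"],o["tool_rot"].round(4).tolist())
cv2.imwrite("pics/w15.png",c["img"]);pickle.dump((c,o),open("w15.pkl","wb"))
E
```

```text
[ 0.67225131 -0.12254002  0.11321979] 0.04787093195851258 [ 0.09845954 -0.95464718 -1.61299238] [[-0.1953, 0.9807, 0.0025], [0.9808, 0.1953, -0.0005], [-0.001, 0.0024, -1.0]]
```

View pics/w15.png

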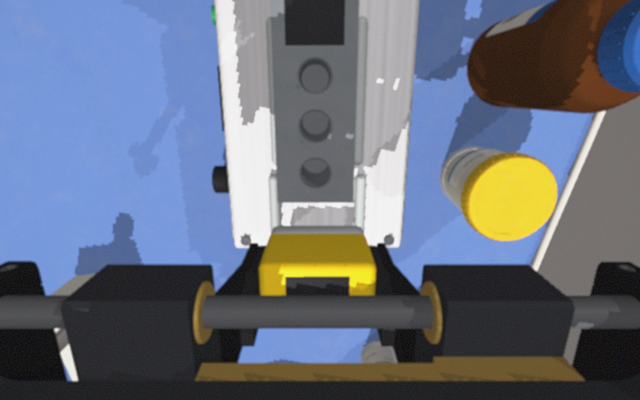

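```bash
python3 - <<'E'
from h import *
import pickle; c,o=pickle.load(open("w15.pkl","rb"));p=o["eef_pos"];R=o["tool_rot"]
cv2.imwrite("pics/z15.png",cv2.resize(c["img"][160:300,250:385],None,fx=5.5,fy=4.2,interpolation=cv2.INTER_CUBIC))
for v in (200,201,202,203,204): print(v,(R.T@(onz(c,(316,v),.093)-p)*1000).round(1))
for u in (276,356): print((R.T@(onz(c,(u,202),.093)-p)*1000).round(1))
print((R.T@(onz(c,(315.5,172),.093)-p)*1000).round(1))
E
```

```text
200 [20.3 -0.6 20.2]
201 [19.6 -0.6 20.2]
202 [19.  -0.6 20.2]
203 [18.4 -0.6 20.2]
204 [17.8 -0.6 20.2]
[ 19.1 -23.7  20.1]
[19.  22.5 20.3]
[36.7 -0.8 20.2]
```

View pics/z15.png

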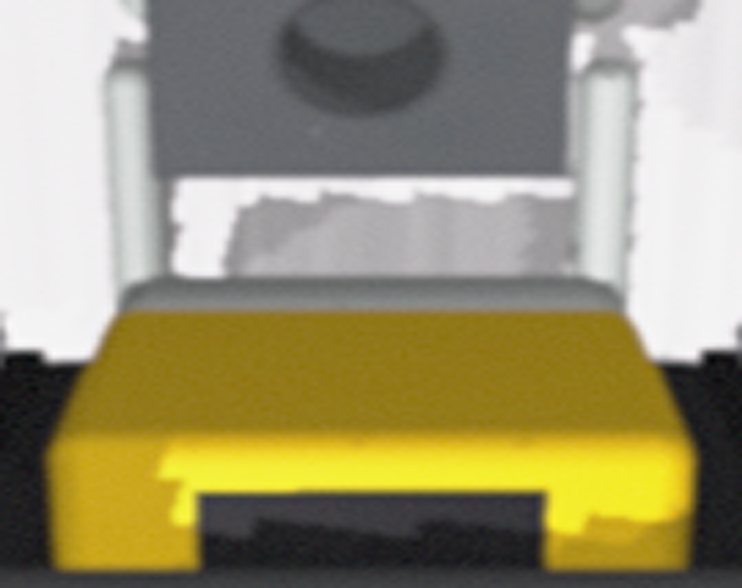

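apply_moves(
  commands=[
    [[0,0,0,0.0028,0,0.005,0.035],[0,0,0,0.0028,0,0.01,0.035],[0,0,0,0.0028,0,0.014,0.035],[0,0,0,0.0028,0,0.018,0.035],[0,0,0,0.0028,0,0.022,0.035],[0,0,0,0.0028,0,0.026,0.035],[0,0,0,0.0028,0,0.03,0.035],[0,0,0,0.0028,0,0.03,0.035],[0,0,0,0.0028,0,0.03,0.035]],
  ],
)

```text
t: 20.23
eef_pos: [0.6706, -0.1197, 0.0811]
tool_rot: [[-0.195, 0.981, -0.001], [0.981, 0.195, 0.0], [0.0, -0.001, -1.0]]
wrist_force: [0.3, -0.9, -1.7]
opening: 0.0475
```

apply_moves(
  commands=[
    [[0,0,0,0,0,0.004,0.035],[0,0,0,0,0,0.008,0.035],[0,0,0,0,0,0.012,0.035],[0,0,0,0,0,0.016,0.035],[0,0,0,0,0,0.02,0.035],[0,0,0,0,0,0.02,0.035]],
  ],
)

```text
t: 20.73
eef_pos: [0.6702, -0.1196, 0.0601]
tool_rot: [[-0.195, 0.981, -0.002], [0.981, 0.195, 0.0], [0.001, -0.001, -1.0]]
wrist_force: [0.4, 0.3, -2.0]
opening: 0.0477
```

apply_moves(
  commands=[
    [[0,0,0,0,0,0.004,0.035],[0,0,0,0,0,0.008,0.035],[0,0,0,0,0,0.011,0.035],[0,0,0,0,0,0.014,0.035],[0,0,0,0,0,0.016,0.035],[0,0,0,0,0,0.017,0.035],[0,0,0,0,0,0.017,0.035]],
  ],
)

```text
t: 21.32
eef_pos: [0.6707, -0.1196, 0.0441]
tool_rot: [[-0.195, 0.981, -0.0], [0.981, 0.195, 0.0], [0.0, -0.0, -1.0]]
wrist_force: [0.2, -0.4, -1.4]
opening: 0.0476
```

apply_moves(
  commands=[
    [[0,0,0,0,0,0.0015,0.035],[0,0,0,0,0,0.0025,0.035],[0,0,0,0,0,0.0025,0.035],[0,0,0,0,0,0.0025,0.035]],
  ],
)

```text
t: 21.65
eef_pos: [0.671, -0.1197, 0.0437]
tool_rot: [[-0.195, 0.981, 0.001], [0.981, 0.195, -0.001], [-0.001, 0.001, -1.0]]
wrist_force: [-6.2, 0.7, 12.0]
opening: 0.0478
```

apply_moves(
  commands=[
    [[0,0,0,0,0,-0.0025,0.035],[0,0,0,0,0,-0.0025,0.05],[0,0,0,0,0,-0.0025,0.07],[0,0,0,0,0,-0.0025,0.07],[0,0,0,0,0,-0.0025,0.07],[0,0,0,0,0,-0.0025,0.07],[0,0,0,0,0,-0.0025,0.07],[0,0,0,0,0,-0.0025,0.07],[0,0,0,0,0,-0.03,0.07],[0,0,0,0,0,-0.07,0.07],[0,0,0,0,0,-0.11,0.07],[0,0,0,0,0,-0.15,0.07]],
  ],
)

```text
t: 22.65
eef_pos: [0.6704, -0.1196, 0.1935]
tool_rot: [[-0.196, 0.981, -0.001], [0.981, 0.196, 0.0], [0.0, -0.001, -1.0]]
wrist_force: [1.5, 0.1, -0.0]
opening: 0.0699
```

```bash
python3 - <<'E'
from h import *
c=cam("scene"); cv2.imwrite("pics/s16.png",cv2.resize(c["img"][150:350,200:400],None,fx=3.9,fy=2.9,interpolation=cv2.INTER_CUBIC))
c=cam("top"); cv2.imwrite("pics/t16.png",cv2.resize(c["img"][120:290,180:440],None,fx=3,fy=3,interpolation=cv2.INTER_CUBIC))
# handle approach: handle tip location
a=np.radians(101.35); dy=np.array([np.cos(a),np.sin(a)]); org=np.array([.6578,-.0545])
for n,y in(("pivot",.122),("tip",.187)): print(n,org+y*dy)
E
```

```text
pivot [0.63379018 0.06511408]
tip [0.62099806 0.1288429 ]
```

View pics/s16.png

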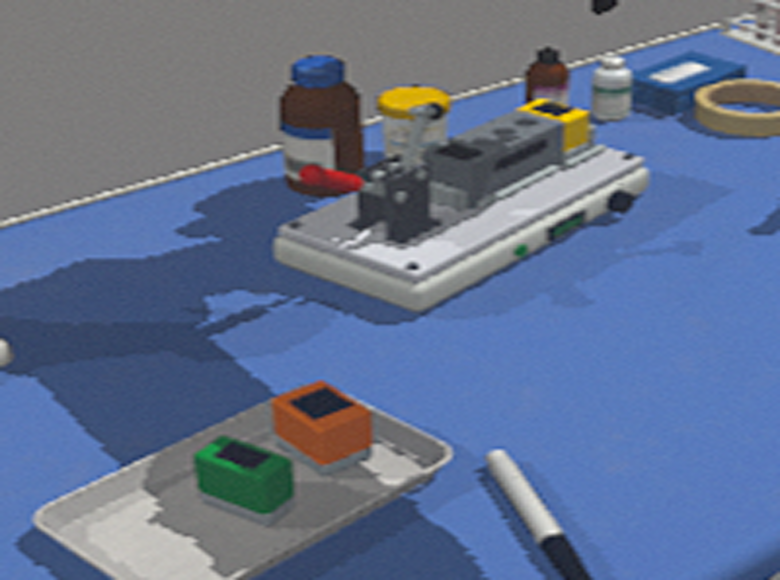

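View pics/t16.png

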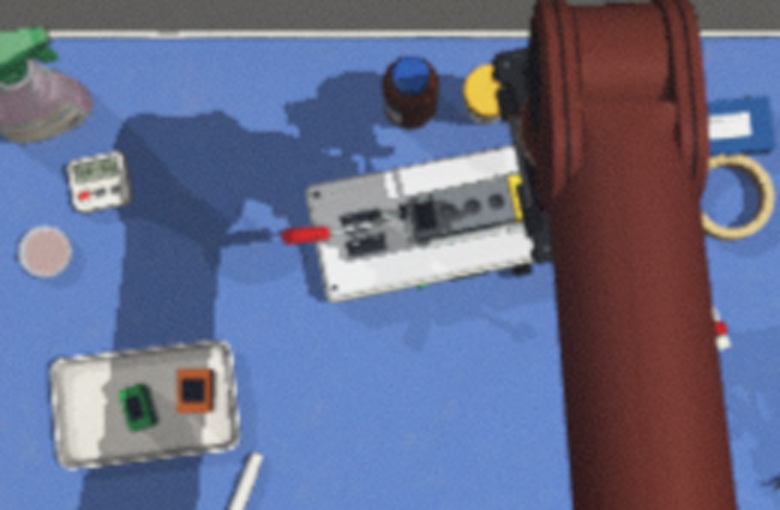

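```bash
python3 - <<'E'
from h import *
go([.6161,.1534,.22],101.35)
E
```

```text
cmd [0.1, 0.04, -0.01] [0.2789, -0.0036, -0.0209] rows>=6.7 rot 0.1
```

apply_moves(
  commands=[
    [[0,0,0,0.02,0,-0.03,0.0],[0,0,0,0.06,0,-0.03,0.0],[0,0,0,0.1,0,-0.03,0.0],[0,0,0,0.14,-0.001,-0.03,0.0],[0,0,0,0.18,-0.002,-0.03,0.0],[0,0,0,0.22,-0.003,-0.03,0.0],[0,0,0,0.26,-0.003,-0.025,0.0],[0,0,0,0.279,-0.0035,-0.021,0.0],[0,0,0,0.279,-0.0035,-0.021,0.0],[0,0,0,0.279,-0.0035,-0.021,0.0],[0,0,0,0.279,-0.0035,-0.021,0.0],[0,0,0,0.279,-0.0035,-0.021,0.0]],
  ],
)

```text
t: 23.75
eef_pos: [0.6136, 0.1513, 0.2129]
tool_rot: [[-0.193, 0.981, 0.0], [0.981, 0.193, -0.001], [-0.001, 0.0, -1.0]]
wrist_force: [-0.0, 0.3, 0.6]
opening: 0.0027
```

```bash
python3 - <<'E'
from h import *
go([.6155,.1562,.1],101.35); print(env.get_obs()["eef_pos"],env.get_obs()["opening"])
c=cam("scene"); cv2.imwrite("pics/s17.png",cv2.resize(c["img"][100:260,200:400],None,fx=4,fy=3.7,interpolation=cv2.INTER_CUBIC))
c=cam("wrist"); cv2.imwrite("pics/w17.png",c["img"])
E
```

```text
cmd [0.0, 0.01, -0.04] [0.0045, 0.0028, 0.1129] rows>=2.7 rot 0.0
[0.61359668 0.15131254 0.21288741] 0.002666866130651884
```

View pics/s17.png

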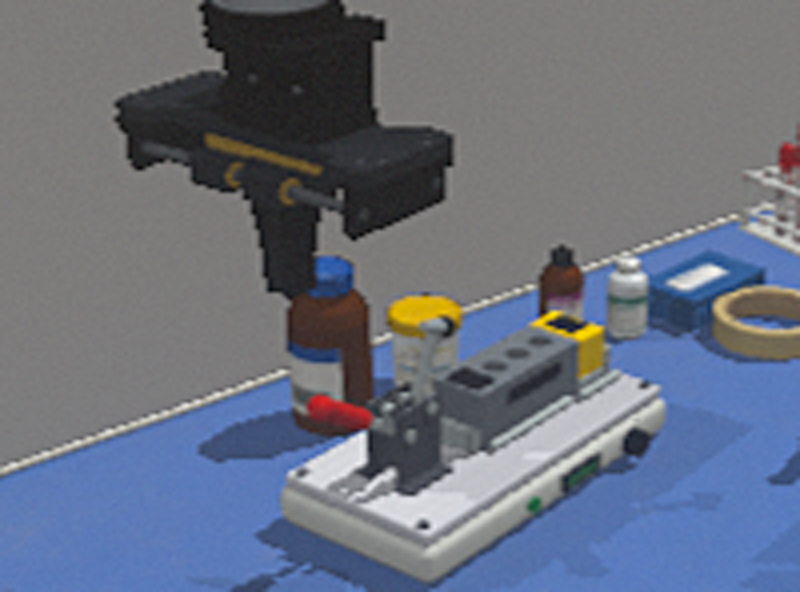

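View pics/w17.png

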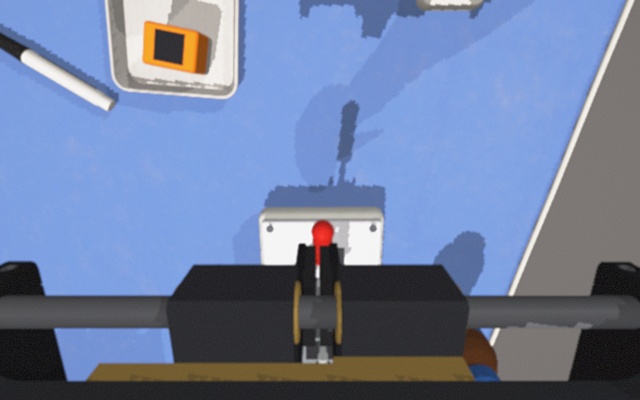

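```bash
python3 - <<'E'
from h import *
c=cam("wrist"); o=env.get_obs(); p=o["eef_pos"];R=o["tool_rot"]
h=cv2.cvtColor(c["img"],cv2.COLOR_BGR2HSV); m=cv2.inRange(h,(0,170,120),(4,255,255))|cv2.inRange(h,(174,170,120),(180,255,255))
k,_=cv2.findContours(m,0,2); k=max(k,key=cv2.contourArea); b=cv2.boundingRect(k); print(b)
u,v=b[0]+b[2]/2,b[1]+b[2]/2; print(u,v)
for z in(.13,.133,.14): q=onz(c,(u,v),z); print(z,q,(R.T@(q-p)*1000).round(1))
ct=cam("top"); print("top check", proj(ct,q))
E
```

```text
(313, 222, 20, 43)
323.0 232.0
0.13 [0.62266403 0.12781767 0.13      ] [-25.4   4.5  83. ]
0.133 [0.62238012 0.1290065  0.133     ] [-24.2   4.4  80. ]
0.14 [0.62171765 0.13178043 0.14      ] [-21.3   4.3  73. ]
top check [276.08433675 197.45323977]
```

apply_moves(
  commands=[
    [[0,0,0,0.003,0.0045,0.03,0.0],[0,0,0,0.003,0.0045,0.07,0.0],[0,0,0,0.003,0.0045,0.1,0.0],[0,0,0,0.003,0.0045,0.11,0.0],[0,0,0,0.003,0.0045,0.113,0.0],[0,0,0,0.003,0.0045,0.113,0.0],[0,0,0,0.003,0.0045,0.113,0.0],[0,0,0,0.003,0.0045,0.113,0.0]],
  ],
)

```text
t: 24.62
eef_pos: [0.618, 0.1576, 0.1023]
tool_rot: [[-0.195, 0.981, 0.003], [0.981, 0.195, 0.001], [0.0, 0.003, -1.0]]
wrist_force: [-0.2, 0.3, -0.7]
opening: 0.0003
```

```bash
python3 - <<'E'
from h import *
o=env.get_obs(); print(o["eef_pos"],o["opening"],o["wrist_force"],o["tool_rot"].T@(np.array([.6224,.129,.133])-o["eef_pos"]))
c=cam("wrist"); cv2.imwrite("pics/w18.png",c["img"])
c=cam("scene"); cv2.imwrite("pics/s18.png",cv2.resize(c["img"][130:270,230:380],None,fx=5,fy=4.2,interpolation=cv2.INTER_CUBIC))
E
```

```text
[0.61802178 0.15758928 0.10226983] 0.00025198124921896466 [-0.23788815  0.34230738 -0.74607946] [-0.02888783 -0.00118549 -0.03073999]
```

View pics/s18.png

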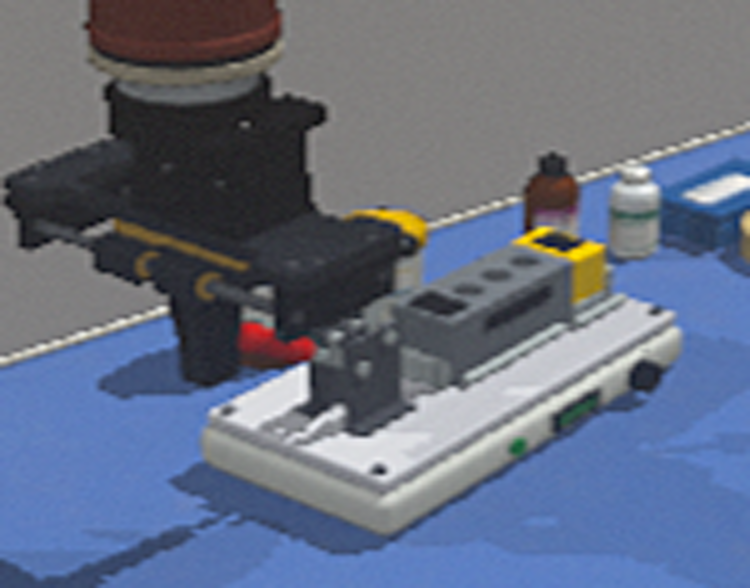

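View pics/w18.png

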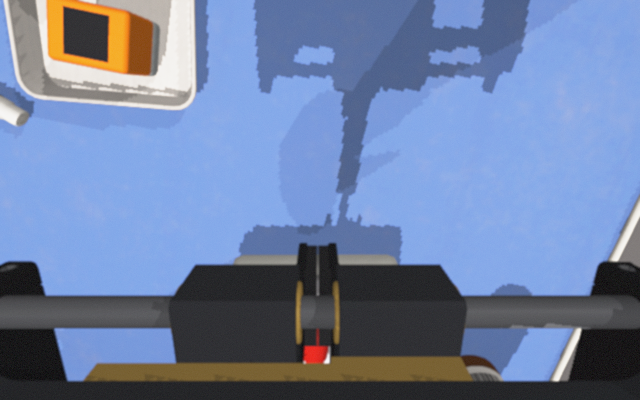

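apply_moves(
  commands=[
    [[0,0,0,-0.01,0,0.0,0.0],[0,0,0,-0.015,0,-0.004,0.0],[0,0,0,-0.02,0,-0.009,0.0],[0,0,0,-0.026,0,-0.015,0.0],[0,0,0,-0.032,0,-0.019,0.0],[0,0,0,-0.037,0,-0.022,0.0],[0,0,0,-0.042,0,-0.025,0.0],[0,0,0,-0.047,0,-0.028,0.0],[0,0,0,-0.053,0,-0.03,0.0],[0,0,0,-0.053,0,-0.03,0.0]],
  ],
)

```text
t: 25.55
eef_pos: [0.6276, 0.103, 0.1302]
tool_rot: [[-0.193, 0.981, 0.0], [0.981, 0.193, -0.001], [-0.001, 0.0, -1.0]]
wrist_force: [-0.1, 1.7, -1.3]
opening: 0.0002
```

```bash
python3 - <<'E'
from h import *
o=env.get_obs(); print(o["eef_pos"],o["wrist_force"])
c=cam("scene"); cv2.imwrite("pics/s19.png",cv2.resize(c["img"][130:270,230:380],None,fx=5,fy=4.2,interpolation=cv2.INTER_CUBIC))
E
```

```text
[0.62764539 0.10297968 0.13017593] [-0.08402433  1.70600649 -1.32563568]
```

View pics/s19.png

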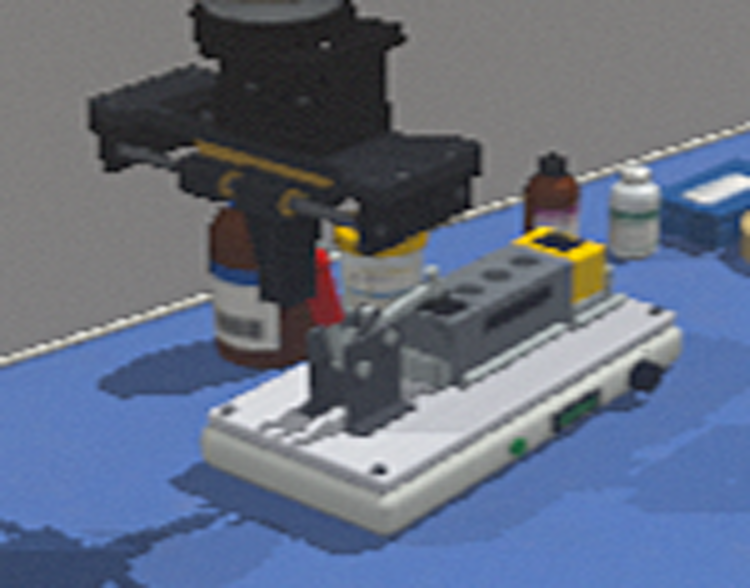

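apply_moves(
  commands=[
    [[0,0,0,-0.005,0,-0.001,0.0],[0,0,0,-0.01,0,-0.002,0.0],[0,0,0,-0.015,0,-0.003,0.0],[0,0,0,-0.02,0,-0.003,0.0],[0,0,0,-0.024,0,-0.003,0.0],[0,0,0,-0.028,0,-0.003,0.0],[0,0,0,-0.031,0,-0.003,0.0],[0,0,0,-0.034,0,-0.003,0.0],[0,0,0,-0.036,0,-0.003,0.0],[0,0,0,-0.036,0,-0.003,0.0],[0,0,0,-0.036,0,-0.003,0.0]],
  ],
)

```text
t: 26.52
eef_pos: [0.6331, 0.0742, 0.1327]
tool_rot: [[-0.199, 0.98, -0.001], [0.98, 0.199, 0.005], [0.005, -0.0, -1.0]]
wrist_force: [-2.1, 12.6, 0.5]
opening: 0.0005
```

```bash
python3 - <<'E'
from h import *
o=env.get_obs(); print(o["eef_pos"],o["wrist_force"])
c=cam("scene"); cv2.imwrite("pics/s20.png",cv2.resize(c["img"][130:270,230:380],None,fx=5,fy=4.2,interpolation=cv2.INTER_CUBIC))
E
```

```text
[0.63310249 0.07416598 0.13271502] [-2.05305591 12.62337232  0.47308944]
```

View pics/s20.png

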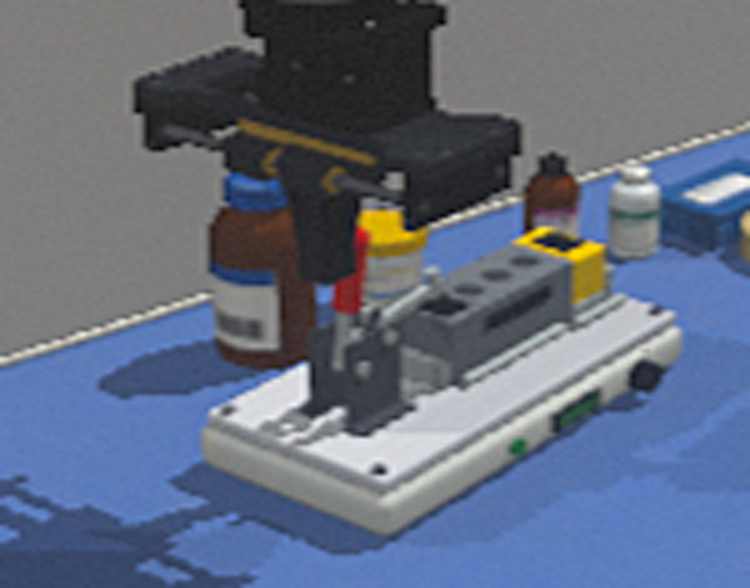

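apply_moves(
  commands=[
    [[0,0,0,-0.003,0,0,0.0],[0,0,0,-0.006,0,0,0.0],[0,0,0,-0.006,0,0,0.0],[0,0,0,-0.006,0,0,0.0]],
  ],
)

```text
t: 26.9
eef_pos: [0.6331, 0.0739, 0.1328]
tool_rot: [[-0.203, 0.979, -0.003], [0.979, 0.203, 0.011], [0.011, -0.0, -1.0]]
wrist_force: [-4.9, 23.8, 0.3]
opening: 0.0006
```

apply_moves(
  commands=[
    [[0,0,0,0.02,0,0,0.0],[0,0,0,0.04,0,0,0.0],[0,0,0,0.06,0,0,0.0],[0,0,0,0.08,0,-0.02,0.0],[0,0,0,0.08,0,-0.06,0.0],[0,0,0,0.08,0,-0.08,0.0],[0,0,0,0.08,0,-0.08,0.0],[0,0,0,0.08,0,-0.08,0.0]],
  ],
)

```text
t: 27.57
eef_pos: [0.6205, 0.142, 0.2142]
tool_rot: [[-0.195, 0.981, 0.003], [0.981, 0.195, -0.0], [-0.001, 0.003, -1.0]]
wrist_force: [0.8, 0.0, -0.7]
opening: 0.0006
```

```bash
python3 - <<'E'
from h import *
o=env.get_obs(); print(o["eef_pos"],o["wrist_force"])
c=cam("scene"); cv2.imwrite("pics/s21.png",cv2.resize(c["img"][130:270,230:380],None,fx=5,fy=4.2,interpolation=cv2.INTER_CUBIC))
c=cam("top"); cv2.imwrite("pics/t21.png",cv2.resize(c["img"][120:290,180:440],None,fx=3,fy=3,interpolation=cv2.INTER_CUBIC))
E
```

```text
[0.62050907 0.14200831 0.21423623] [ 0.78278236  0.03603408 -0.65416263]
```

View pics/s21.png

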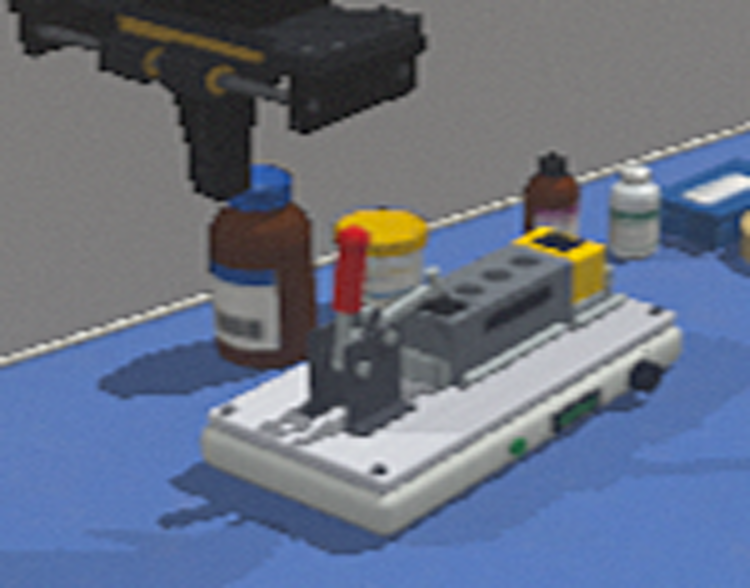

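View pics/t21.png

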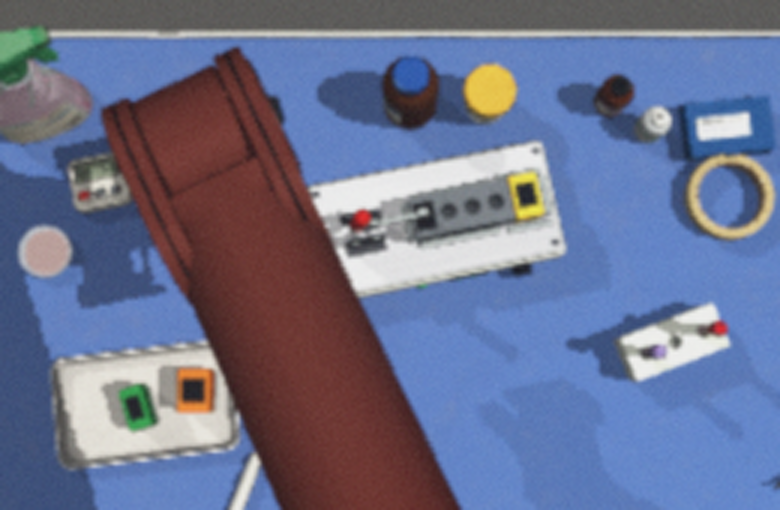

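```bash
python3 - <<'E'
from h import *
a=np.radians(101.35); dy=np.array([np.cos(a),np.sin(a)]); org=np.array([.6578,-.0545])
for n in("scene","top"):
    c=cam(n)
    h=cv2.cvtColor(c["img"],cv2.COLOR_BGR2HSV); m=cv2.inRange(h,(0,170,100),(4,255,255))|cv2.inRange(h,(174,170,100),(180,255,255))
    m[:, :270]=0; m[:,330:]=0; m[:160]=0;m[230:]=0
    k,_=cv2.findContours(m,0,2); k=max(k,key=cv2.contourArea); print(n,"red bbox",cv2.boundingRect(k))
    for th in(.1,0,-.05,-.15):
        p=np.r_[org+dy*(.122+.08*np.sin(th)),.0865+.08*np.cos(th)]; print(th,proj(c,p).round(1),"top",proj(c,p+[0,0,.009]).round(1))
go([.5,-.2,.22],108)
E
```

```text
scene red bbox (297, 184, 6, 20)
0.1 [295.4 189.3] top [295.3 186.1]
0 [297.5 188. ] top [297.4 184.8]
-0.05 [298.6 187.5] top [298.5 184.3]
-0.15 [300.7 186.6] top [300.6 183.4]
top red bbox (298, 191, 5, 4)
0.1 [294.8 192.9] top [294.7 192.5]
0 [297.4 192.4] top [297.3 192. ]
-0.05 [298.7 192.1] top [298.6 191.7]
-0.15 [301.3 191.6] top [301.2 191.2]
 cmd [-0.02, 0.0, -1.13] [-0.3118, -0.1834, -0.008] rows>=8.7 rot 0.9
```

```bash
python3 - <<'E'
from h import *
go([.5,-.33,.24],108)
E
```

```text
cmd [-0.02, 0.0, -1.13] [-0.4394, -0.2088, -0.0279] rows>=11.7 rot 0.9
```

apply_moves(
  commands=[
    [[0,0,0,-0.02,-0.01,-0.02,0.05],[0,0,-0.1,-0.055,-0.026,-0.028,0.05],[0,0,-0.2,-0.09,-0.042,-0.028,0.05],[0,0,-0.3,-0.125,-0.06,-0.028,0.05],[0,0,-0.4,-0.16,-0.076,-0.028,0.05],[0,0,-0.5,-0.195,-0.093,-0.028,0.05],[0,0,-0.6,-0.23,-0.11,-0.028,0.05],[0,0,-0.7,-0.265,-0.126,-0.028,0.05],[0,0,-0.8,-0.3,-0.142,-0.028,0.05],[0,0,-0.9,-0.335,-0.16,-0.028,0.05],[0,0,-1.0,-0.37,-0.176,-0.028,0.05],[0,0,-1.1,-0.405,-0.192,-0.028,0.05]],
  ],
)

```text
t: 28.77
eef_pos: [0.5091, -0.2942, 0.2401]
tool_rot: [[-0.307, 0.952, -0.001], [0.952, 0.307, 0.0], [0.001, -0.001, -1.0]]
wrist_force: [1.0, -0.0, 1.3]
opening: 0.0497
```

apply_moves(
  commands=[
    [[0,0,0,-0.02,-0.01,0,0.05],[0,0,0,-0.035,-0.015,0,0.05],[0,0,0,-0.035,-0.015,0,0.05],[0,0,0,-0.035,-0.015,0,0.05],[0,0,0,-0.035,-0.015,0,0.05]],
  ],
)

```text
t: 29.18
eef_pos: [0.5077, -0.3283, 0.2405]
tool_rot: [[-0.309, 0.951, -0.0], [0.951, 0.309, 0.001], [0.001, 0.0, -1.0]]
wrist_force: [-0.7, 0.7, -0.1]
opening: 0.0499
```

```bash
python3 - <<'E'
from h import *
import pickle
cam("wrist");c=cam("wrist"); o=env.get_obs(); print(o["eef_pos"],o["qpos"].round(2),o["opening"])
cv2.imwrite("pics/w22.png",c["img"]);pickle.dump((c,o),open("w22.pkl","wb"))
E
```

```text
[ 0.50779008 -0.32827117  0.24089649] [ 0.81  0.25 -0.38  1.51  0.09  1.4   0.74] 0.049691315609586936
```

View pics/w22.png

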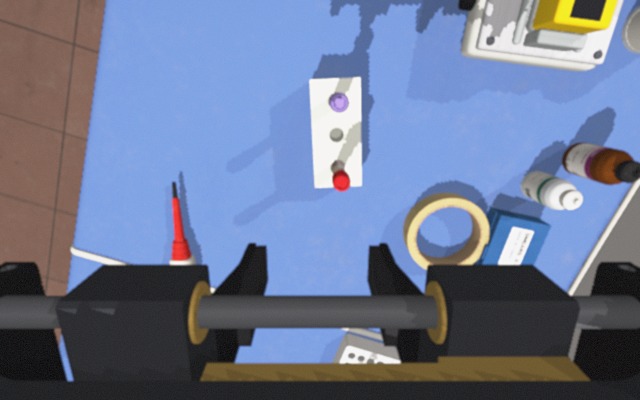

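```bash
cat >> h.py <<'E'
def capmask(im,n):
    h=cv2.cvtColor(im,cv2.COLOR_BGR2HSV)
    return cv2.inRange(h,(120,60,80),(150,255,255)) if n=="v" else cv2.inRange(h,(0,150,90),(6,255,255))|cv2.inRange(h,(174,150,90),(180,255,255))
E
python3 - <<'E'
from h import *
import pickle; c,o=pickle.load(open("w22.pkl","rb"));p=o["eef_pos"];R=o["tool_rot"]
cv2.imwrite("pics/z22.png",cv2.resize(c["img"][70:200,290:385],None,fx=6,fy=4.6,interpolation=cv2.INTER_CUBIC))
for n in "vr":
    m=capmask(c["img"],n); m[:70]=0;m[200:]=0;m[:,:300]=0;m[:,380:]=0
    k,_=cv2.findContours(m,0,2);k=max(k,key=cv2.contourArea);b=cv2.boundingRect(k);print(n,b)
E
```

```text
v (330, 94, 18, 18)
r (333, 171, 16, 20)
```

View pics/z22.png

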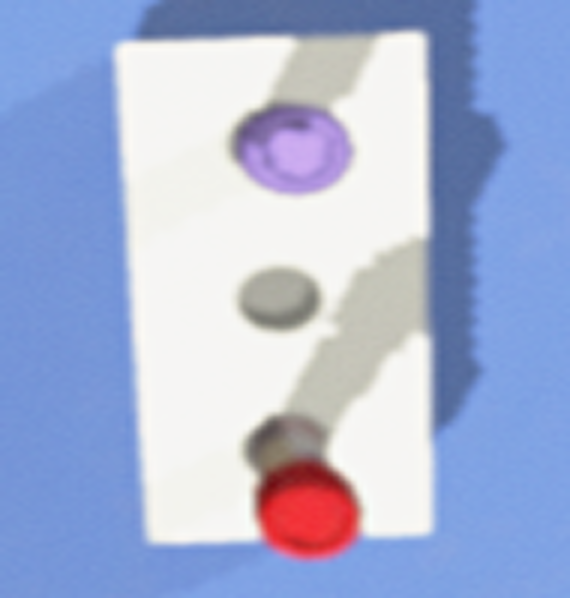

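```bash
python3 - <<'E'
from h import *
import pickle; c,o=pickle.load(open("w22.pkl","rb"));p=o["eef_pos"];R=o["tool_rot"]
f=lambda u,v,z:onz(c,(290+u/6,70+v/4.6),z)
V=f(295,148,.115);Rd=f(308,512,.115);M=f(279,298,.045)
print(V,Rd,M,np.linalg.norm(V-Rd),(V+Rd)/2); d=(V-Rd);print(np.degrees(np.arctan2(d[1],d[0])))
W1=f(287,440,.045);print("redwell",W1)
go([*Rd[:2],.12],109)
E
```

```text
[ 0.50248813 -0.25487603  0.115     ] [ 0.52592563 -0.3168993   0.115     ] [ 0.51499004 -0.28711263  0.045     ] 0.06630386250124852 [ 0.51420688 -0.28588766  0.115     ]
110.70070198196274
redwell [ 0.52678634 -0.31714333  0.045     ]
 cmd [0.0, -0.01, -0.16] [0.0051, 0.0207, 0.1209] rows>=2.9 rot 0.1
```

apply_moves(
  commands=[
    [[0,0,0,0.003,0.01,0.03,0.05],[0,0,0,0.005,0.02,0.06,0.05],[0,0,0,0.005,0.0205,0.09,0.05],[0,0,0,0.005,0.0205,0.115,0.05],[0,0,0,0.005,0.0205,0.12,0.05],[0,0,0,0.005,0.0205,0.12,0.05],[0,0,0,0.005,0.0205,0.12,0.05]],
  ],
)

```text
t: 29.87
eef_pos: [0.5257, -0.3189, 0.1223]
tool_rot: [[-0.308, 0.952, 0.001], [0.952, 0.308, -0.0], [-0.001, 0.001, -1.0]]
wrist_force: [-0.8, -0.1, 1.3]
opening: 0.0502
```

```bash
python3 - <<'E'
from h import *
cam("wrist");c=cam("wrist"); o=env.get_obs(); print(o["eef_pos"])
cv2.imwrite("pics/w23.png",c["img"])
m=capmask(c["img"],"r"); m[:150]=0;m[:,:250]=0;m[:,400:]=0
k,_=cv2.findContours(m,0,2);k=max(k,key=cv2.contourArea);b=cv2.boundingRect(k);print(b)
go([.5257,-.3172,.076],108)
E
```

```text
[ 0.52614495 -0.31952871  0.12320438]
(306, 216, 27, 35)
 cmd [0.02, 0.02, -0.02] [0.0025, 0.0002, 0.0472] rows>=1.1 rot 0.0
```

View pics/w23.png

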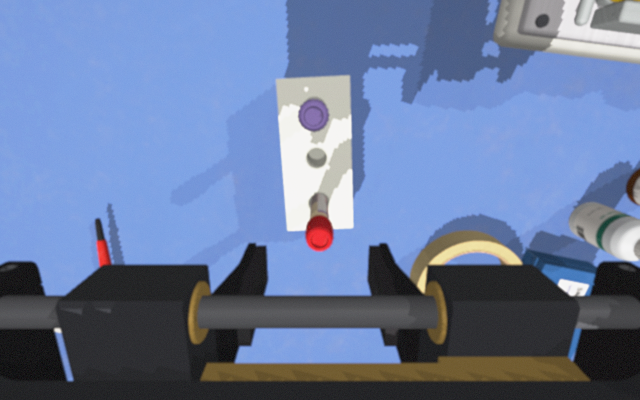

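```bash
python3 - <<'E'
from h import *
c=cam("wrist"); o=env.get_obs(); p=o["eef_pos"];R=o["tool_rot"]
print((R.T@(onz(c,(319.5,237.5),.115)-p)*1000).round(1))
E
```

```text
[2.1 1.2 8.1]
```

apply_moves(
  commands=[
    [[0,0,0,0.0022,0.001,0.01,0.05],[0,0,0,0.0022,0.001,0.025,0.05],[0,0,0,0.0022,0.001,0.04,0.05],[0,0,0,0.0022,0.001,0.047,0.05],[0,0,0,0.0022,0.001,0.047,0.05],[0,0,0,0.0022,0.001,0.047,0.01],[0,0,0,0.0022,0.001,0.047,0.01],[0,0,0,0.0022,0.001,0.047,0.01],[0,0,0,0.0022,0.001,0.047,0.01],[0,0,0,0.0022,0.001,0.047,0.01],[0,0,0,0.0022,0.001,0.047,0.01],[0,0,0,0.0022,0.001,0.047,0.01]],
  ],
)

```text
t: 31.02
eef_pos: [0.5253, -0.3169, 0.0742]
tool_rot: [[-0.307, 0.952, 0.0], [0.952, 0.307, -0.0], [-0.0, 0.0, -1.0]]
wrist_force: [-0.4, -0.5, 0.5]
opening: 0.0152
```

apply_moves(
  commands=[
    [[0,0,0,0,0,0,0.01],[0,0,0,0,0,0,0.01],[0,0,0,0,0,0,0.01],[0,0,0,0,0,-0.02,0.01],[0,0,0,0,0,-0.05,0.01],[0,0,0,0,0,-0.09,0.01],[0,0,0,0,0,-0.13,0.01],[0,0,0,0,0,-0.15,0.01],[0,0,0,0,0,-0.15,0.01],[0,0,0,0,0,-0.15,0.01]],
  ],
)

```text
t: 31.85
eef_pos: [0.5257, -0.317, 0.2252]
tool_rot: [[-0.307, 0.952, 0.002], [0.952, 0.307, -0.001], [-0.002, 0.001, -1.0]]
wrist_force: [-0.1, 0.7, 0.0]
opening: 0.0154
```

```bash
python3 - <<'E'
from h import *
cam("wrist");c=cam("wrist"); o=env.get_obs(); print(o["eef_pos"],o["opening"])
cv2.imwrite("pics/w24.png",c["img"])
c=cam("scene"); cv2.imwrite("pics/s24.png",cv2.resize(c["img"][60:240,320:500],None,fx=4,fy=3.3,interpolation=cv2.INTER_CUBIC))
E
```

```text
[ 0.52452649 -0.31657322  0.22258037] 0.015626170131376904
```

View pics/w24.png

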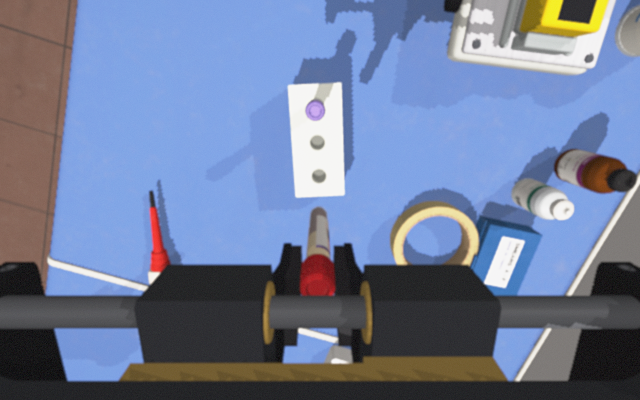

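View pics/s24.png

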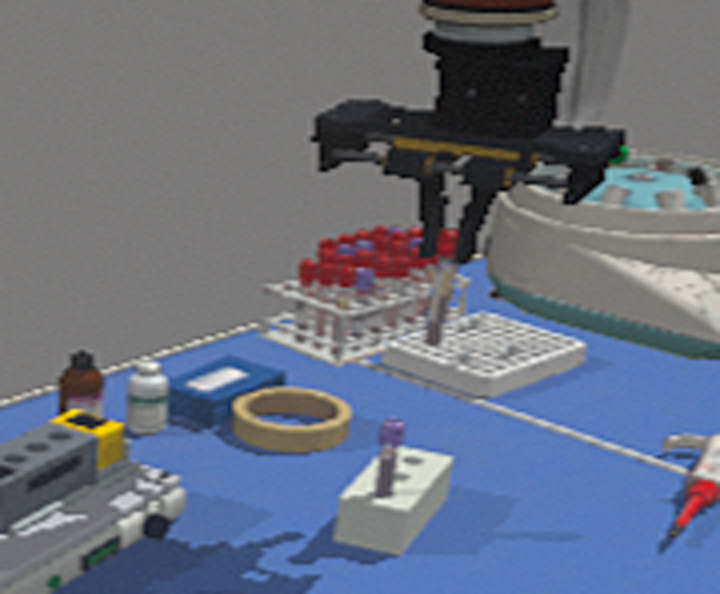

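```bash
python3 - <<'E'
from h import *
cc=env.camera("wrist");T=np.linalg.inv(cc["T_tool_cam"]); K=np.array([[cc["fx"],0,cc["cx"]],[0,cc["fy"],cc["cy"]],[0,0,1]])
for x in(-.006,0,.0065,.012):
    q=T@np.array([x,0,.0642,1]); print(x,(K@q[:3]/q[2])[:2])
q=T@np.array([.008,0,-.03,1]);print((K@q[:3]/q[2])[:2])
# wells: from w14 measure: cradle frame wells -> world
a=np.radians(101.35); dy=np.array([np.cos(a),np.sin(a)]); org=np.array([.6578,-.0545])
for y in(-.034,-.008,.018): print(y,org+y*dy)
go([.575,-.19,.24],101.35)
E
```

```text
-0.006 [317.51727426 217.13719113]
0 [317.52043815 209.16956514]
0.0065 [317.52391616 200.41088584]
0.012 [317.52690096 192.89426103]
[317.4741733  258.40803264]
-0.034 [ 0.66449126 -0.08783507]
-0.008 [ 0.65937441 -0.06234355]
0.018 [ 0.65425757 -0.03685202]
 cmd [-0.02, -0.02, 1.09] [0.1049, 0.0869, -0.0178] rows>=3.3 rot 0.9
```

```bash
python3 - <<'E'
from h import *
go([.6643,-.0879,.235],101.35);go([.6643,-.0879,.175],101.35)
E
```

```text
cmd [-0.02, -0.02, 1.09] [0.1746, 0.2032, -0.0128] rows>=6.4 rot 0.9
 cmd [-0.02, -0.02, 1.09] [0.1745, 0.2034, 0.0472] rows>=6.5 rot 0.9
```

apply_moves(
  commands=[
    [[0,0,0.1,0.02,0.025,-0.01,0.01],[0,0,0.3,0.045,0.055,-0.013,0.01],[0,0,0.5,0.07,0.085,-0.013,0.01],[0,0,0.7,0.095,0.115,-0.013,0.01],[0,0,0.9,0.12,0.14,-0.013,0.01],[0,0,1.09,0.145,0.17,-0.013,0.01],[0,0,1.09,0.165,0.195,0,0.01],[0,0,1.09,0.1745,0.2035,0.025,0.01],[0,0,1.09,0.1745,0.2035,0.045,0.01],[0,0,1.09,0.1745,0.2035,0.047,0.01],[0,0,1.09,0.1745,0.2035,0.047,0.01],[0,0,1.09,0.1745,0.2035,0.047,0.01]],
  ],
)

```text
t: 33.05
eef_pos: [0.6653, -0.0894, 0.1774]
tool_rot: [[-0.195, 0.981, -0.0], [0.981, 0.195, -0.0], [-0.0, -0.0, -1.0]]
wrist_force: [1.5, -0.4, 0.3]
opening: 0.0152
```

```bash
python3 - <<'E'
from h import *
import pickle
cam("wrist");cam("wrist");c=cam("wrist"); o=env.get_obs(); print(o["eef_pos"],o["opening"])
cv2.imwrite("pics/w25.png",c["img"]);pickle.dump((c,o),open("w25.pkl","wb"))
cv2.imwrite("pics/z25.png",cv2.resize(c["img"][100:300,250:385],None,fx=5.5,fy=3,interpolation=cv2.INTER_CUBIC))
E
```

```text
[ 0.66587971 -0.08921055  0.17852918] 0.015308545286714718
```

View pics/w25.png

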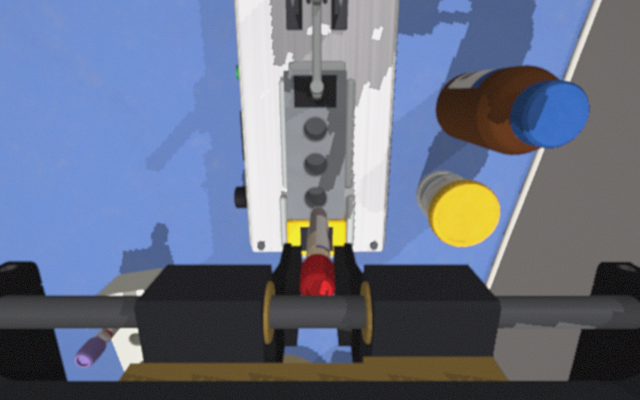

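View pics/z25.png

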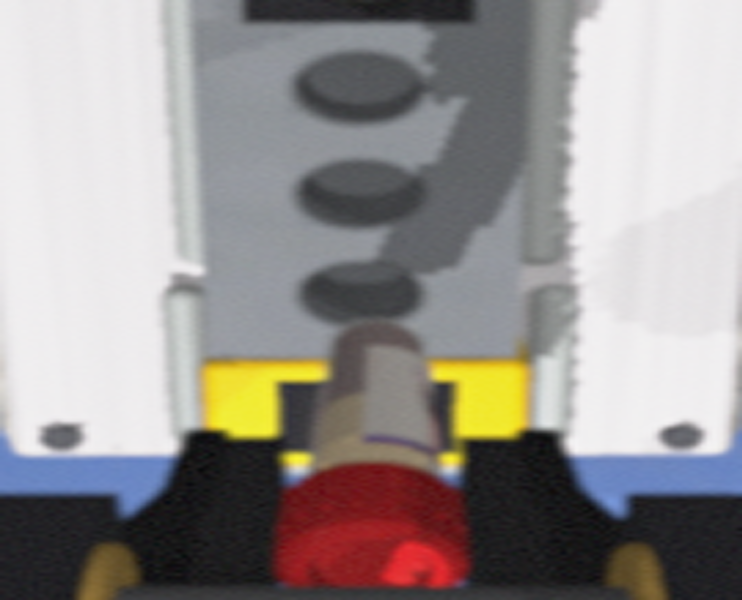

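```bash
python3 - <<'E'
from h import *
import pickle; c,o=pickle.load(open("w25.pkl","rb"));p=o["eef_pos"];R=o["tool_rot"]
for u,v in((362,292),(361,192),(360,87)): print((R.T@(onz(c,(250+u/5.5,100+v/3),.093)-p)*1000).round(1))
q=R.T@(onz(c,(318.2,208),p[2]-.0642)-p)*1000; print("tube end far edge",q.round(1))
E
```

```text
[ 2.3 -1.2 85.5]
[28.1 -1.3 85.5]
[53.7 -1.4 85.5]
tube end far edge [ 0.8  0.6 64.2]
```

apply_moves(
  commands=[
    [[0,0,0,0.0038,-0.0015,0,0.01],[0,0,0,0.0038,-0.0015,0.004,0.01],[0,0,0,0.0038,-0.0015,0.009,0.01],[0,0,0,0.0038,-0.0015,0.014,0.01],[0,0,0,0.0038,-0.0015,0.018,0.01],[0,0,0,0.0038,-0.0015,0.022,0.01],[0,0,0,0.0038,-0.0015,0.026,0.01],[0,0,0,0.0038,-0.0015,0.03,0.01],[0,0,0,0.0038,-0.0015,0.034,0.01],[0,0,0,0.0038,-0.0015,0.034,0.01],[0,0,0,0.0038,-0.0015,0.034,0.01]],
  ],
)

```text
t: 34.12
eef_pos: [0.663, -0.0848, 0.1426]
tool_rot: [[-0.196, 0.981, -0.0], [0.981, 0.196, 0.0], [0.0, -0.0, -1.0]]
wrist_force: [-0.3, -0.3, 0.2]
opening: 0.0155
```

```bash
python3 - <<'E'
from h import *
import pickle
cam("wrist");c=cam("wrist"); o=env.get_obs(); print(o["eef_pos"],o["opening"],o["wrist_force"])
cv2.imwrite("pics/z26.png",cv2.resize(c["img"][100:300,250:385],None,fx=5.5,fy=3,interpolation=cv2.INTER_CUBIC))
E
```

```text
[ 0.66326833 -0.08481819  0.14315227] 0.015695592373747513 [-0.0122087   0.63075882 -0.29683834]
```

View pics/z26.png

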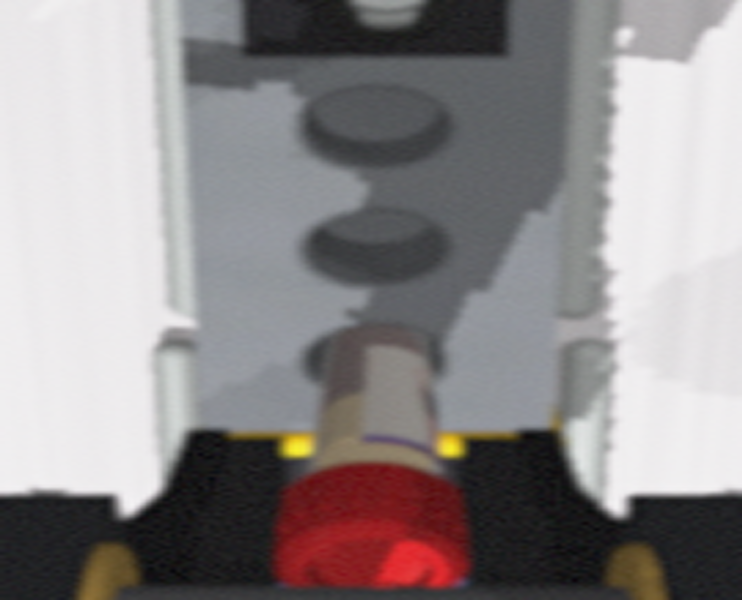

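apply_moves(
  commands=[
    [[0,0,0,0,0,0.004,0.01],[0,0,0,0,0,0.008,0.01],[0,0,0,0,0,0.012,0.01],[0,0,0,0,0,0.016,0.01],[0,0,0,0,0,0.02,0.01],[0,0,0,0,0,0.024,0.01],[0,0,0,0,0,0.024,0.01],[0,0,0,0,0,0.024,0.01]],
  ],
)

```text
t: 34.88
eef_pos: [0.6629, -0.0848, 0.1185]
tool_rot: [[-0.196, 0.981, -0.001], [0.981, 0.196, 0.0], [0.0, -0.001, -1.0]]
wrist_force: [0.8, -1.1, 0.9]
opening: 0.0156
```

```bash
python3 - <<'E'
from h import *
cam("wrist");c=cam("wrist"); o=env.get_obs(); print(o["eef_pos"],o["opening"],o["wrist_force"],o["wrist_torque"])
cv2.imwrite("pics/z27.png",cv2.resize(c["img"][100:300,250:385],None,fx=5.5,fy=3,interpolation=cv2.INTER_CUBIC))
E
```

```text
[ 0.66324118 -0.08482304  0.11910114] 0.01556687897189661 [-0.50045112  0.66956288 -0.75045263] [ 0.01748589 -0.09040625  0.0038466 ]
```

View pics/z27.png

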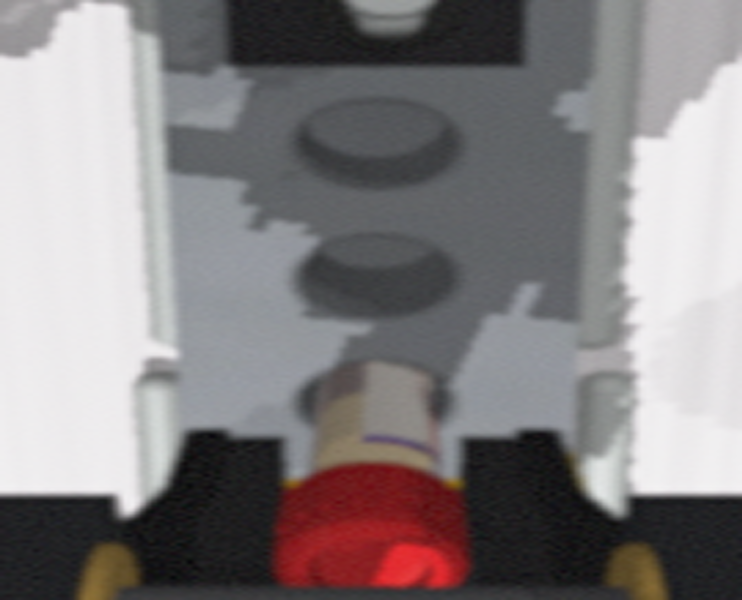

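apply_moves(
  commands=[
    [[0,0,0,0,0,0.0015,0.01],[0,0,0,0,0,0.002,0.01],[0,0,0,0,0,0.002,0.04],[0,0,0,0,0,0.002,0.04],[0,0,0,0,0,0.002,0.04],[0,0,0,0,0,0.002,0.04],[0,0,0,0,0,0.002,0.04],[0,0,0,0,0,0.002,0.04],[0,0,0,0,0,0.002,0.04],[0,0,0,0,0,-0.03,0.04],[0,0,0,0,0,-0.07,0.04],[0,0,0,0,0,-0.1,0.04]],
  ],
)

```text
t: 35.98
eef_pos: [0.6632, -0.0847, 0.2213]
tool_rot: [[-0.197, 0.98, 0.001], [0.98, 0.197, 0.0], [0.0, 0.001, -1.0]]
wrist_force: [1.2, -0.9, 1.1]
opening: 0.0399
```

```bash
python3 - <<'E'
from h import *
cam("wrist");c=cam("wrist"); o=env.get_obs(); print(o["eef_pos"],o["opening"],o["wrist_force"])
cv2.imwrite("pics/w28.png",c["img"])
c=cam("scene"); cv2.imwrite("pics/s28.png",cv2.resize(c["img"][130:270,230:380],None,fx=5,fy=4.2,interpolation=cv2.INTER_CUBIC))
# red cap top z check is visual
go([.5025,-.2549,.23],108)
E
```

```text
[ 0.66582266 -0.08457843  0.22554125] 0.04008667485628856 [-0.29241961  0.89305601  0.57597015]
 cmd [0.05, 0.02, -1.11] [-0.135, -0.1924, -0.0084] rows>=5.6 rot 0.9
```

View pics/s28.png

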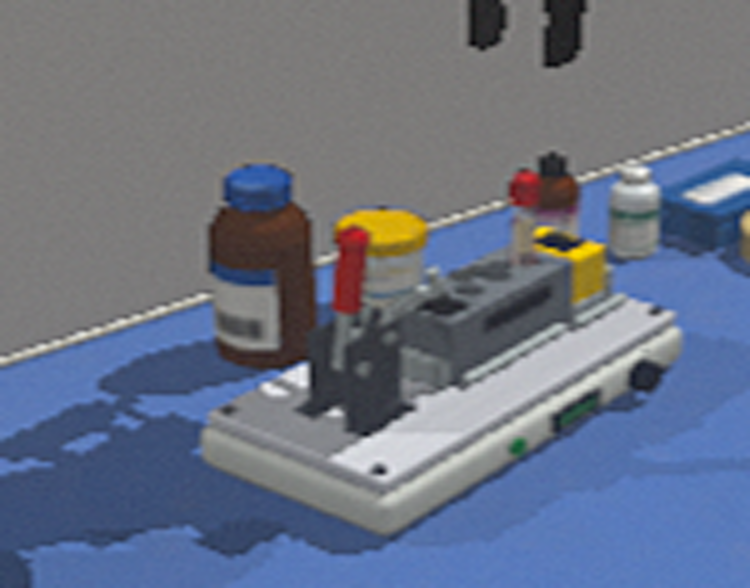

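View pics/w28.png

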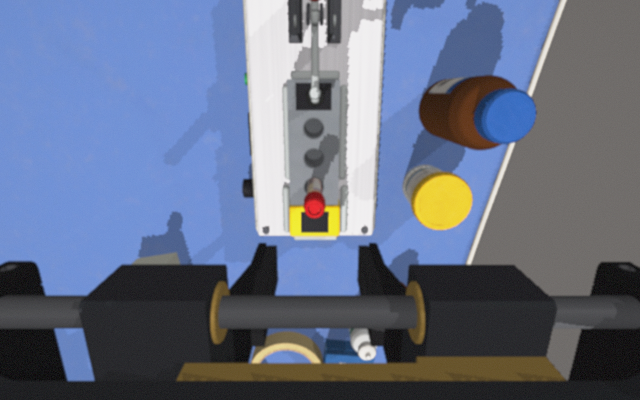

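apply_moves(
  commands=[
    [[0,0,-0.2,-0.02,-0.03,0,0.05],[0,0,-0.4,-0.045,-0.065,0,0.05],[0,0,-0.6,-0.07,-0.1,0,0.05],[0,0,-0.8,-0.095,-0.135,0,0.05],[0,0,-1.0,-0.12,-0.17,0.01,0.05],[0,0,-1.1,-0.135,-0.192,0.04,0.05],[0,0,-1.1,-0.135,-0.192,0.07,0.05],[0,0,-1.1,-0.135,-0.192,0.095,0.05],[0,0,-1.1,-0.135,-0.192,0.1,0.05],[0,0,-1.1,-0.135,-0.192,0.1,0.05],[0,0,-1.1,-0.135,-0.192,0.1,0.05],[0,0,-1.1,-0.135,-0.192,0.1,0.05]],
  ],
)

```text
t: 37.13
eef_pos: [0.5027, -0.2548, 0.1205]
tool_rot: [[-0.309, 0.951, 0.002], [0.951, 0.309, -0.001], [-0.001, 0.002, -1.0]]
wrist_force: [-0.3, 0.8, 0.0]
opening: 0.0499
```

```bash
python3 - <<'E'
from h import *
cam("wrist");cam("wrist");c=cam("wrist"); o=env.get_obs(); p=o["eef_pos"];R=o["tool_rot"];print(p,o["opening"],np.abs(o["qd"]).max())
cv2.imwrite("pics/w29.png",c["img"])
m=capmask(c["img"],"v"); m[:150]=0;m[:,:250]=0;m[:,400:]=0
k,_=cv2.findContours(m,0,2);k=max(k,key=cv2.contourArea);b=cv2.boundingRect(k);print(b)
u=b[0]+b[2]/2;v=b[1]+b[3]-b[2]/2*.95;print(u,v,(R.T@(onz(c,(u,v),.115)-p)*1000).round(1))
E
```

```text
[ 0.50236057 -0.25497002  0.12027036] 0.050139831282020146 0.006919488227238996
(305, 218, 26, 36)
318.0 241.65 [0.7 0.5 5.3]
```

View pics/w29.png

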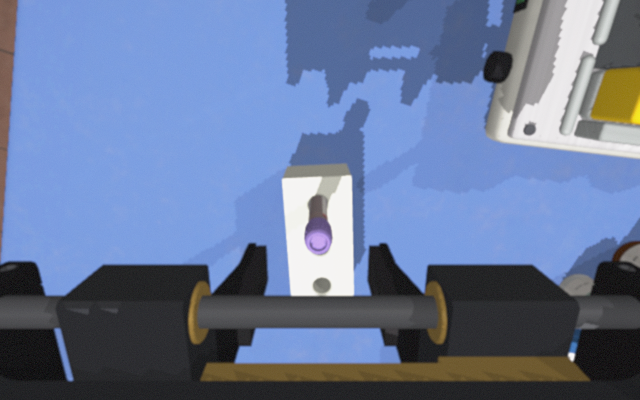

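Centred within 1 mm; grip and lift.

apply_moves(
  commands=[
    [[0,0,0,0.001,0.0005,0.01,0.05],[0,0,0,0.001,0.0005,0.025,0.05],[0,0,0,0.001,0.0005,0.04,0.05],[0,0,0,0.001,0.0005,0.045,0.05],[0,0,0,0.001,0.0005,0.045,0.05],[0,0,0,0.001,0.0005,0.045,0.01],[0,0,0,0.001,0.0005,0.045,0.01],[0,0,0,0.001,0.0005,0.045,0.01],[0,0,0,0.001,0.0005,0.045,0.01],[0,0,0,0.001,0.0005,0.045,0.01],[0,0,0,0.001,0.0005,0.045,0.01],[0,0,0,0.001,0.0005,0.045,0.01]],
  ],
)

```text
t: 38.28
eef_pos: [0.5017, -0.2539, 0.0742]
tool_rot: [[-0.308, 0.951, 0.0], [0.951, 0.308, -0.0], [-0.0, 0.0, -1.0]]
wrist_force: [0.8, 0.6, 1.4]
opening: 0.0152
```

apply_moves(
  commands=[
    [[0,0,0,0,0,0,0.01],[0,0,0,0,0,0,0.01],[0,0,0,0,0,0,0.01],[0,0,0,0,0,-0.02,0.01],[0,0,0,0,0,-0.05,0.01],[0,0,0,0,0,-0.09,0.01],[0,0,0,0,0,-0.13,0.01],[0,0,0,0,0,-0.165,0.01],[0,0,0,0,0,-0.165,0.01],[0,0,0,0,0,-0.165,0.01],[0,0,0,0,0,-0.165,0.01]],
  ],
)

```text
t: 39.2
eef_pos: [0.5012, -0.2537, 0.2383]
tool_rot: [[-0.308, 0.951, -0.001], [0.951, 0.308, 0.0], [0.0, -0.001, -1.0]]
wrist_force: [0.4, -0.1, -0.1]
opening: 0.0154
```

```bash
python3 - <<'E'
from h import *
o=env.get_obs(); print(o["eef_pos"],o["opening"])
go([.659,-.062,.235],101.35);go([.659,-.062,.19],101.35)
E
```

```text
[ 0.5012191  -0.25374045  0.23833111] 0.015419472621904079
 cmd [-0.01, -0.0, 1.1] [0.1339, 0.2091, 0.0033] rows>=6.0 rot 0.9
 cmd [-0.01, -0.0, 1.1] [0.1338, 0.2092, 0.0483] rows>=6.1 rot 0.9
```

apply_moves(
  commands=[
    [[0,0,0.2,0.02,0.03,0,0.01],[0,0,0.4,0.042,0.065,0,0.01],[0,0,0.6,0.064,0.1,0,0.01],[0,0,0.8,0.086,0.135,0,0.01],[0,0,1.0,0.108,0.17,0,0.01],[0,0,1.1,0.13,0.2,0.003,0.01],[0,0,1.1,0.134,0.209,0.02,0.01],[0,0,1.1,0.134,0.209,0.05,0.01],[0,0,1.1,0.134,0.209,0.06,0.01],[0,0,1.1,0.134,0.209,0.06,0.01],[0,0,1.1,0.134,0.209,0.06,0.01],[0,0,1.1,0.134,0.209,0.06,0.01]],
  ],
)

```text
t: 40.2
eef_pos: [0.6594, -0.0628, 0.1801]
tool_rot: [[-0.195, 0.981, 0.001], [0.981, 0.195, -0.0], [-0.0, 0.001, -1.0]]
wrist_force: [0.4, 0.2, 1.1]
opening: 0.0153
```

```bash
python3 - <<'E'
from h import *
import pickle
cam("wrist");cam("wrist");c=cam("wrist"); o=env.get_obs(); print(o["eef_pos"],o["opening"])
pickle.dump((c,o),open("w30.pkl","wb"))
cv2.imwrite("pics/z30.png",cv2.resize(c["img"][100:300,250:385],None,fx=5.5,fy=3,interpolation=cv2.INTER_CUBIC))
E
```

```text
[ 0.65967561 -0.06252416  0.18051268] 0.01528347928678919
```

View pics/z30.png

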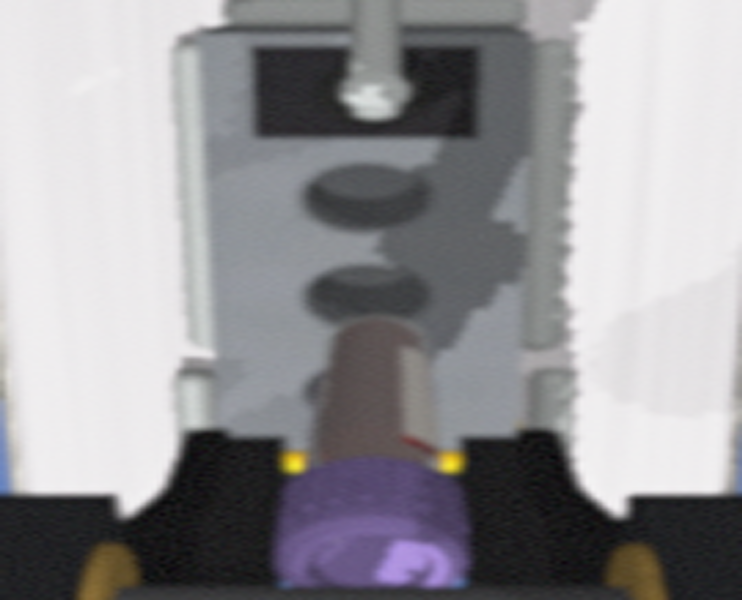

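```bash
python3 - <<'E'
from h import *
import pickle; c,o=pickle.load(open("w30.pkl","rb"));p=o["eef_pos"];R=o["tool_rot"]
for u,v in((368,295),(368,196)): print((R.T@(onz(c,(250+u/5.5,100+v/3),.093)-p)*1000).round(1))
print((R.T@(onz(c,(250+376/5.5,100+317/3),p[2]-.0597)-p)*1000).round(1))
E
```

```text
[ 0.8 -0.3 87.5]
[26.7 -0.3 87.5]
[ 3.9  0.8 59.7]
```

apply_moves(
  commands=[
    [[0,0,0,0.0028,-0.001,0,0.01],[0,0,0,0.0028,-0.001,0.005,0.01],[0,0,0,0.0028,-0.001,0.01,0.01],[0,0,0,0.0028,-0.001,0.015,0.01],[0,0,0,0.0028,-0.001,0.019,0.01],[0,0,0,0.0028,-0.001,0.023,0.01],[0,0,0,0.0028,-0.001,0.027,0.01],[0,0,0,0.0028,-0.001,0.031,0.01],[0,0,0,0.0028,-0.001,0.036,0.01],[0,0,0,0.0028,-0.001,0.036,0.01],[0,0,0,0.0028,-0.001,0.036,0.01]],
  ],
)

```text
t: 41.27
eef_pos: [0.6574, -0.0595, 0.1426]
tool_rot: [[-0.196, 0.981, -0.001], [0.981, 0.196, 0.0], [0.0, -0.001, -1.0]]
wrist_force: [0.3, 0.2, 0.1]
opening: 0.0154
```

```bash
python3 - <<'E'
from h import *
cam("wrist");c=cam("wrist"); o=env.get_obs(); print(o["eef_pos"],o["opening"],o["wrist_force"])
cv2.imwrite("pics/z31.png",cv2.resize(c["img"][100:300,250:385],None,fx=5.5,fy=3,interpolation=cv2.INTER_CUBIC))
E
```

```text
[ 0.65774374 -0.05940474  0.14311864] 0.01565633843304157 [-0.39167878 -1.12194314  0.717115  ]
```

View pics/z31.png

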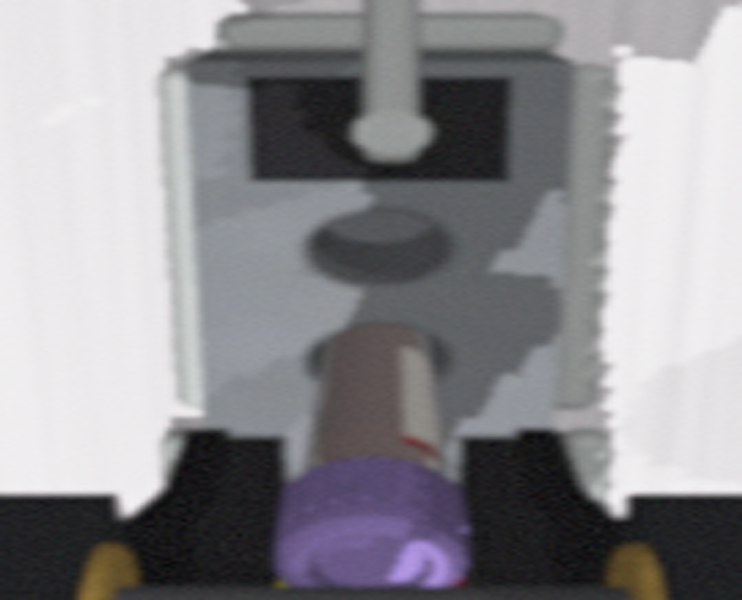

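apply_moves(
  commands=[
    [[0,0,0,0,0,0.004,0.01],[0,0,0,0,0,0.008,0.01],[0,0,0,0,0,0.012,0.01],[0,0,0,0,0,0.016,0.01],[0,0,0,0,0,0.02,0.01],[0,0,0,0,0,0.024,0.01],[0,0,0,0,0,0.026,0.01],[0,0,0,0,0,0.026,0.01]],
  ],
)

```text
t: 42.03
eef_pos: [0.6579, -0.0594, 0.1172]
tool_rot: [[-0.196, 0.981, 0.001], [0.981, 0.196, -0.0], [-0.0, 0.001, -1.0]]
wrist_force: [-0.5, -0.4, 2.4]
opening: 0.0154
```

apply_moves(
  commands=[
    [[0,0,0,0,0,0,0.04],[0,0,0,0,0,0,0.04],[0,0,0,0,0,0,0.04],[0,0,0,0,0,0,0.04],[0,0,0,0,0,0,0.04],[0,0,0,0,0,0,0.04],[0,0,0,0,0,0,0.04],[0,0,0,0,0,-0.03,0.04],[0,0,0,0,0,-0.07,0.04],[0,0,0,0,0,-0.11,0.04],[0,0,0,0,0,-0.14,0.04]],
  ],
)

```text
t: 42.95
eef_pos: [0.658, -0.0592, 0.2605]
tool_rot: [[-0.197, 0.98, 0.003], [0.98, 0.197, 0.0], [-0.0, 0.002, -1.0]]
wrist_force: [0.7, -0.1, 0.0]
opening: 0.0401
```

apply_moves(
  commands=[
    [[0,0,0,-0.03,-0.03,0,0.04],[0,0,0,-0.06,-0.06,0,0.04],[0,0,0,-0.09,-0.09,0,0.04],[0,0,0,-0.11,-0.12,0,0.04],[0,0,0,-0.11,-0.12,0,0.04],[0,0,0,-0.11,-0.12,0,0.04],[0,0,0,-0.11,-0.12,0,0.04]],
  ],
)

```text
t: 43.53
eef_pos: [0.5617, -0.1905, 0.2572]
tool_rot: [[-0.196, 0.981, 0.001], [0.981, 0.196, 0.0], [0.0, 0.001, -1.0]]
wrist_force: [0.2, 1.1, 0.3]
opening: 0.0401
```

```bash
python3 - <<'E'
from h import *
c=cam("wrist"); o=env.get_obs(); print(o["t"],o["eef_pos"],o["opening"],o["wrist_force"])
cv2.imwrite("pics/w32.png",c["img"])
c=cam("scene"); cv2.imwrite("pics/s32.png",cv2.resize(c["img"][130:370,200:400],None,fx=3.9,fy=2.45,interpolation=cv2.INTER_CUBIC))
c=cam("top"); cv2.imwrite("pics/t32.png",cv2.resize(c["img"][120:290,180:440],None,fx=3,fy=3,interpolation=cv2.INTER_CUBIC))
E
```

```text
43.5833 [ 0.56217331 -0.18959069  0.25705826] 0.039851216546304274 [ 0.69748613 -0.80305053 -0.07465196]
```

View pics/w32.png

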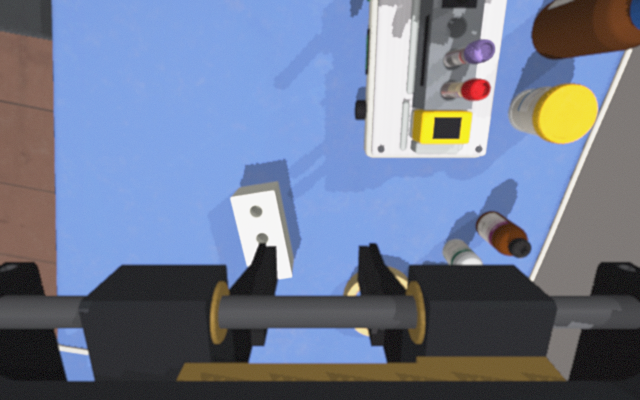

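View pics/s32.png

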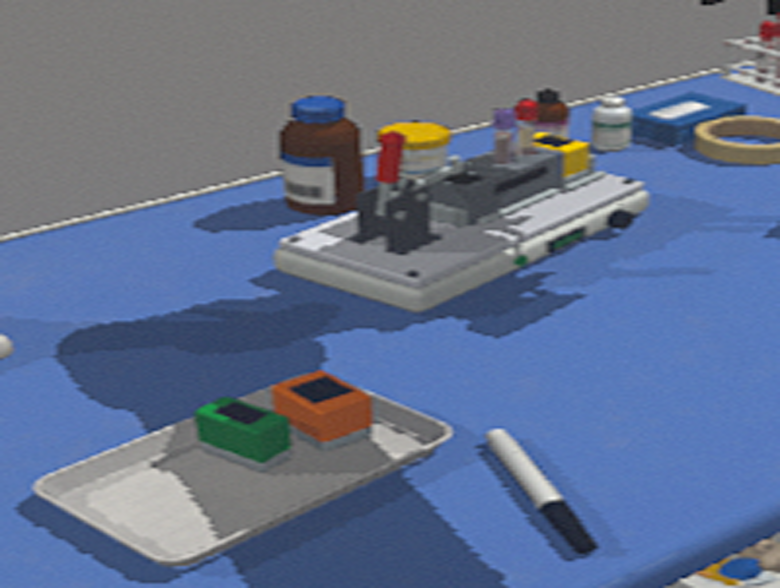

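View pics/t32.png

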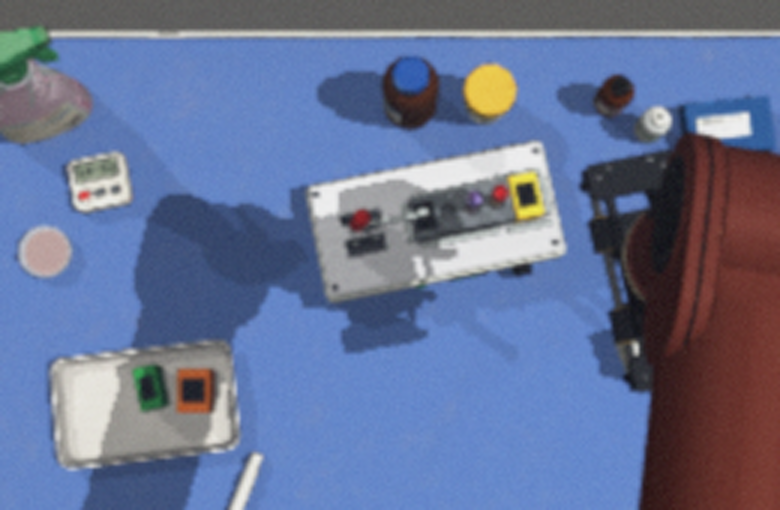

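```bash
python3 - <<'E'
from h import *
a=np.radians(101.35); dy=np.array([np.cos(a),np.sin(a)]); dx=np.array([np.sin(a),-np.cos(a)]);org=np.array([.6578,-.0545])
S=cam("scene");W=cam("wrist")
def blob(m):
    k,_=cv2.findContours(m,0,2);k=max(k,key=cv2.contourArea);M=cv2.moments(k);return (M["m10"]/M["m00"],M["m01"]/M["m00"]),cv2.boundingRect(k)
for n in "vr":
    ms=capmask(S["img"],n); ms[:, :325]=0; ms[:,340:]=0; ms[200:]=0;ms[:150]=0
    mw=capmask(W["img"],n); mw[110:]=0; mw[:,:440]=0; mw[:,505:]=0
    (u,b),(u2,b2)=blob(ms),blob(mw); p=tri(S,u,W,u2); d=p[:2]-org
    print(n,b,b2,p.round(4),"cradle",d@dx,d@dy,p[2]-.045, "cap centre expected z ~.1475-.15")
for n,z in(("y",.093),):
    m=colmask(W["img"],n); m[:,:400]=0; m[:,480:]=0; k,_=cv2.findContours(m,0,2);k=max(k,key=cv2.contourArea)
    P=np.array([onz(W,q,z)[:2] for q in k[:,0,:].astype(float)])-org; print("spacer x",(P@dx).min(),(P@dx).max(),"y",(P@dy).min(),(P@dy).max())
E
```

```text
v (326, 174, 6, 9) (464, 42, 30, 23) [ 0.6584 -0.0606  0.1451] cradle -0.0005901777431569554 -0.006148747904327062 0.10007913723602592 cap centre expected z ~.1475-.15
r (332, 171, 6, 8) (461, 81, 28, 21) [ 0.6641 -0.0871  0.1462] cradle -0.00021674119184648822 -0.03323293433915868 0.10116800856615253 cap centre expected z ~.1475-.15
spacer x -0.031493196488787414 0.021940806582875155 y -0.08134620286747893 -0.05102151649269116
```

```bash
python3 -c "
from bench import env
print(env.get_obs()['t']); print(env.sign_off())"
```

```text
43.7833
the job is handed in; nothing more can be done
None
```

The job is done and handed in after about 44 s of the 210 s allowed; sign-off reports no verdict, so what follows rests on my own checks.

**What I did**
- **Block:** I set it in the cradle and pushed it against the clamp-end stop until the force rose to about 13 N.
- **Spacer:** I used the yellow 31 mm one. It slid down to the deck without force until it touched bottom at about 12 N.
- **Handle:** I pushed it over to its rigid stop, at about 24 N.
- **Tubes:** Both tubes present (red and violet) went into the wells at y -34 and -8 mm.

**Last checks**
- The cap heights and positions put both tubes upright, centred and down in their wells.
- The spacer looks flush with the block top.
- The handle tip appears in both fixed cameras where the past-dead-point position should be.
- The bottle and cup look untouched.
- Of the two other spacers, the green one was knocked aside in the tray during the run. It still stands upright, as does the orange.

**What disagreed or was not checked**
- The fingertips stood about 20 mm behind the reported TCP, not 19 mm ahead as stated. My first try to grip the block therefore closed above it and touched nothing; I corrected for this afterwards.
- I tried only the 31 mm spacer. I chose it from the measured block length (about 108.5 mm) and gap (33.5–34 mm against the expected 33 mm), not by first trying a thicker one.
- I did not measure the pad force on the block; I inferred it from the handle being at its stop.

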